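# Stack the parts dishes away for the night

### The arm

A 6-joint arm with a two-finger parallel gripper is mounted at the origin on a cart in front of the work surface, level with it; the furniture and walls round the work are solid. World frame = base frame: x ahead of the robot, y to its left, z up, the work surface at z = 0. Lengths are in m, angles in rad, forces in N, time in s.
With the tool pointing down it reaches from about 0.225 to 0.875 m from the base axis. Payload 3.4 kg.
Tool frame: the origin (TCP) lies on the centre line of the jaws, within the pads' length; the fingertips stand 11 mm ahead of it and the grasp point (between the pads) lies 8 mm behind it; z points along the fingers, y is the line along which they close (so a half turn about z gives the same grasp; the last joint's range is limited). The gripper opens to 85 mm and grips with 20 to 120 N. Pads are 22 mm wide; open, the fingers measure 114 mm over their backs; the gripper's body (76 mm by 85 mm) begins 54 mm behind the grasp point. The pads swing forward as they close: fully open they stand 13 mm farther back than shut.
Start: joints at [1.042, 0.276, 1.505, -0, 1.361, -0.121], TCP at [0.228, 0.528, 0.242] pointing down, gripper open.
Joint ranges: [-2.89, 2.89], [-0.75, 2.08], [0.22, 2.7], [-1.18, 4.32], [0.11, 2.71], [-2.7, 2.7]. Speed limits (rad/s): [2.57, 2.57, 3.14, 3.14, 3.14, 3.14].

### API

Orientations are given as a unit quaternion [w, x, y, z].
In Python, from rig import manip, eyes, job gives the robot as it stands.
- The arm moves only by the tool drive_tool, never from a script. Its argument "rows" is a list of rows, each a list of 3 entries, a list of its own where there are three numbers: the turn, a rotation vector about the world's x, y, z in rad, then the shift along the world's x, y, z in cm, then the finger opening in cm, from 0 to 8.54. A call has 1 to 8 rows; each row shifts and turns the commanded pose from where the row before left it; what a row does not reach is not made up. A row lasts 1/8 s, in which the tool goes at most 62.5 mm and 10.7 degrees, less where a joint would pass 70% of its speed; a pose out of reach is approached as far as the arm can. A call is refused whole if a number of a shift passes 6.25 or a number of a turn 0.188, either way. A call with a gripper value outside its range is refused whole. The fingers move at their own pace and stop on an object; "force" is the grip in N (left out, the last holds). Time passes only in rows, so rows that do not move let the fingers close. It gives the time, the measured TCP pose, the force, the opening and the grip force at its end, in the units of the state.
- manip.get_state(): the state, without advancing time (a new reading comes with each control period).
- eyes.get_image(name): name is "side" or "top"; returns the picture (400x640x3 uint8, red, green, blue); there is no depth.
- eyes.get_calibration(name): a dict with "camera_matrix" (3x3 intrinsics, pixels), "view" (4x4, takes a point from world to camera coordinates). Camera axes: x right, y up, looking along -z (the intrinsics and any distortion apply to the point x, -y, -z); pixel columns grow to the right and rows downward; lengths in m; the calibration is good to about 2 mm. A picture is of the moment at which its call begins. get_calibration takes no time and is no camera call.
- job.sign_off(): hands the job in; it is judged then, once.
The state is a dict: "clock": time; "qpos": joint angles; "qd": joint speeds; "effort": joint torques, N m; "position": TCP position; "ee_rot": TCP orientation; "contact_force": force on the tool from outside, world axes, zero at the start; "moment": the same for the moment, N m; "width": finger opening in m; "gripper_force": force on a finger pad.
Only numpy, scipy, OpenCV 4.12 (cv2) and the standard library are available. Lean on these libraries where they do the work, as an engineer would, in place of code of your own. Each camera call takes 0.05 s, during which the arm holds its last target. There are 200 camera calls.

### The job

Put the dishes away dust-free: on the square mat stack the open tin of screws, then the brimmed metal cap mouth-down on it rim on rim as its cover, then the flat magnet disc. On the round mat stack the large cup mouth-down, then the small cup mouth-down on top of it. Centre each thing on the one below, keep the tin level so that no screws spill, and leave the little jar, the wick reel and the chip tray where they are.

Things in the scene. Friction and masses are not known exactly. Their poses are not given: they have to be found in the camera images.
- square_mat: Fixed black rubber mat on the desk, square with 100 mm sides, 4 mm thick. Origin: centre of its underside, on the desk; z up, x and y along its sides.
- round_mat: Fixed black rubber mat on the desk, round, 66 mm in diameter, 4 mm thick. Origin: centre of its underside, on the desk; z up.
- screw_tin: Loose pale grey round open dish with screws in it, standing mouth-up: 64 mm in diameter, 16 mm high. Origin: centre of its underside; z up.
- brim_cap: Loose bare grey steel cap, an open vessel standing mouth-down: a crown 44 mm in diameter and 26 mm high in all, with a flat brim 64 mm in diameter and 4.5 mm thick round its mouth, at the bottom. The top of the crown is flat and closed. Grasp it by the crown. Origin: centre of the mouth plane, which is its underside; z up.
- magnet_disc: Loose dark blue round flat disc, 33 mm in diameter, 9 mm high. Origin: centre of its underside; z up.
- large_cup: Loose bare grey steel cup, an open vessel standing mouth-down: 48 mm in diameter and 36 mm high with a bead 52 mm in diameter and 4.5 mm high round its rim, at the bottom. Its upper end is flat and closed. Origin: centre of the mouth plane, which is its underside; z up.
- small_cup: Loose bare grey steel cup, an open vessel standing mouth-down: 33 mm in diameter and 28 mm high with a bead 37 mm in diameter and 4.5 mm high round its rim, at the bottom. Its upper end is flat and closed. Origin: centre of the mouth plane, which is its underside; z up.
- jar: Bystander, loose: small round white jar with a black lid, 31 mm in diameter, 22 mm high. To be left alone. Origin: centre of its underside.
- wick: Bystander, loose: small flat light blue reel of copper braid, 34x62x8 mm, with the braid's end sticking out to one side (-y). To be left alone. Origin: centre of its underside.
- chip_tray: Bystander, loose: flat square black tray, 30x30x6 mm. To be left alone. Origin: centre of its underside.
There are look-alikes about, which are no part of the job. Leave any turquoise look-alike of the brim_cap alone.

How it is judged:
By the outcome, as a careful person would: the job done as asked, in the order asked, and still so for the second after the job is handed in, with the robot touching nothing.
It also fails if it takes over 120 s, if anything falls off the work surface, if the arm or the gripper's body presses on something with over 40 N, if the wrist force passes 120 N, or if a joint passes its speed limit or range.

## Working session

There is one attempt and no reset: what is moved stays moved. The work goes in short steps, Python scripts to look and compute and a tool call to move; the robot and the scene stay as the last step left them, time stands still between calls to the robot, and variables do not carry over. Pictures are saved under pics/ and viewed, at most 14 in all, crops included, and the job is handed in when it is done.

Besides the shell and the picture viewer there is one more tool, called after "Emit:" as name([rows], argument=value, ...), one row to a line, values as JSON. drive_tool: Moves the arm, as the interface text tells. Its arguments: {"type":"object","properties":{"rows":{"type":"array"},"force":{"type":"number"}},"required":["rows"]}

```bash
mkdir -p pics; cat > h.py <<'E'
import numpy as np, cv2
from rig import manip, eyes, job
def snap(n,f=None):
    im=eyes.get_image(n); 
    if f: cv2.imwrite('pics/'+f,im[:,:,::-1])
    return im
def ray(n,px):
    c=eyes.get_calibration(n);K=np.array(c["camera_matrix"]);V=np.array(c["view"])
    d=c.get("distortion") or c.get("dist_coeffs") or np.zeros(5)
    u=cv2.undistortPoints(np.array([[px]],float),K,np.array(d,float))[0,0]
    R=V[:3,:3];return -R.T@V[:3,3], R.T@np.array([u[0],-u[1],-1])
def onz(n,px,z):
    o,d=ray(n,px);return o+d*(z-o[2])/d[2]
def proj(n,P):
    c=eyes.get_calibration(n);K=np.array(c["camera_matrix"]);V=np.array(c["view"])
    p=V[:3,:3]@np.array(P,float)+V[:3,3];q=K@np.array([p[0],-p[1],-p[2]]);return q[:2]/q[2]
E
python3 - <<'E'
from h import *
snap("top","t0.png");snap("side","s0.png")
for n in("top","side"):
    c=eyes.get_calibration(n);print(c.keys());o,d=ray(n,(320,200));print(o,d)
print(manip.get_state())
E
```

```text
dict_keys(['camera_matrix', 'view'])
[ 0.35714295 -0.00608399  1.17057507] [ 0.1687444   0.01165899 -0.98561501]
dict_keys(['camera_matrix', 'view'])
[ 0.07419916 -0.85261803  0.47902857] [ 0.43498959  0.81322654 -0.386702  ]
{'clock': 0.1, 'qpos': array([ 1.04198392e+00,  2.76531409e-01,  1.50600267e+00, -3.11943566e-06,
        1.36071406e+00, -1.20994806e-01]), 'qd': array([ 0.00086153,  0.00017049, -0.0026742 ,  0.00047629, -0.00085865,
       -0.00176345]), 'effort': array([ 1.87318838e-03, -4.17699194e+01, -2.46405458e+01, -2.33331093e-04,
        5.75943443e-03,  2.35242652e-06]), 'position': array([0.22782068, 0.52744591, 0.24152794]), 'ee_rot': array([-2.62784755e-04,  2.02498300e-01,  9.79282264e-01, -7.84923934e-04]), 'contact_force': array([ 0.64301871,  0.51552225, -0.04780367]), 'moment': array([-0.0091682 ,  0.0756451 , -0.05039501]), 'gripper_force': 0.0, 'width': 0.08510478834830816}
```

View pics/t0.png

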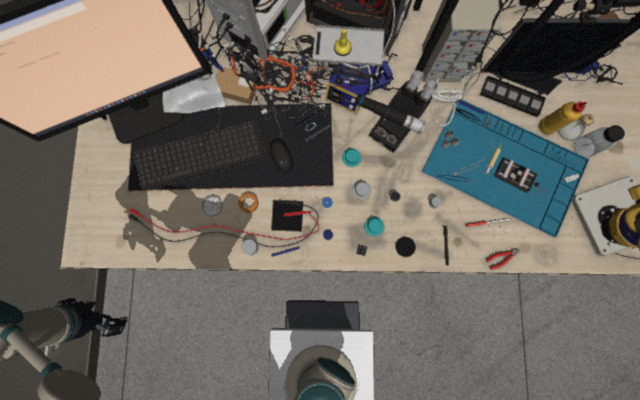

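View pics/s0.png

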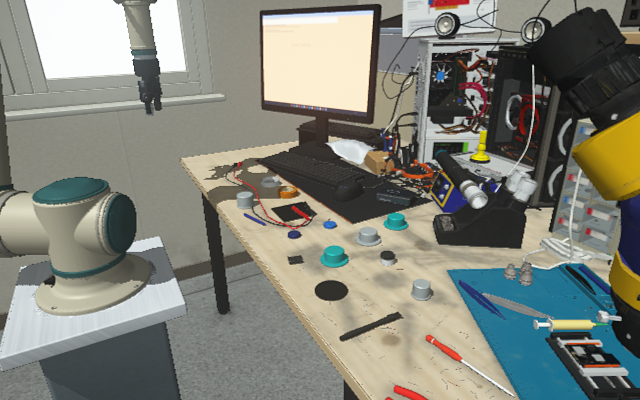

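```bash
python3 - <<'E'
from h import *
a=cv2.imread('pics/t0.png');b=cv2.imread('pics/s0.png')
cv2.imwrite('pics/t1.png',cv2.resize(a[140:270,190:455],None,fx=3,fy=3,interpolation=cv2.INTER_CUBIC))
cv2.imwrite('pics/s1.png',cv2.resize(b[160:310,220:450],None,fx=3.4,fy=3.4,interpolation=cv2.INTER_CUBIC))
for p in [(212,205),(249,245),(361,188),(327,202),(327,234),(288,215),(435,200),(394,195),(405,246)]: print(p,onz("top",p,0.01).round(3))
E
```

```text
(212, 205) [0.536 0.358 0.01 ]
(249, 245) [0.408 0.232 0.01 ]
(361, 188) [ 0.597 -0.126  0.01 ]
(327, 202) [ 0.549 -0.015  0.01 ]
(327, 234) [ 0.446 -0.016  0.01 ]
(288, 215) [0.506 0.11  0.01 ]
(435, 200) [ 0.559 -0.364  0.01 ]
(394, 195) [ 0.575 -0.232  0.01 ]
(405, 246) [ 0.41  -0.264  0.01 ]
```

View pics/t1.png

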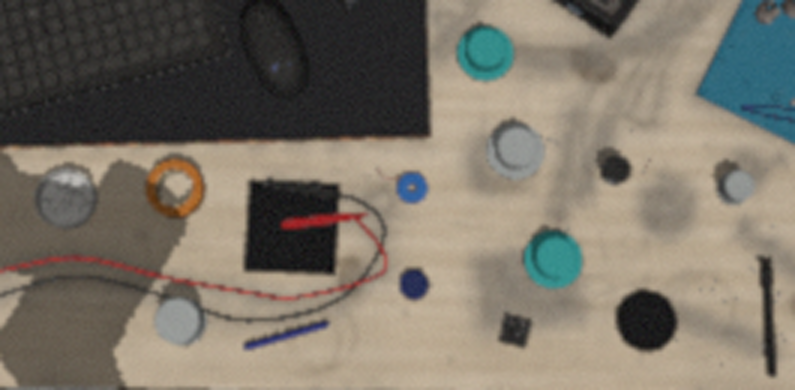

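View pics/s1.png

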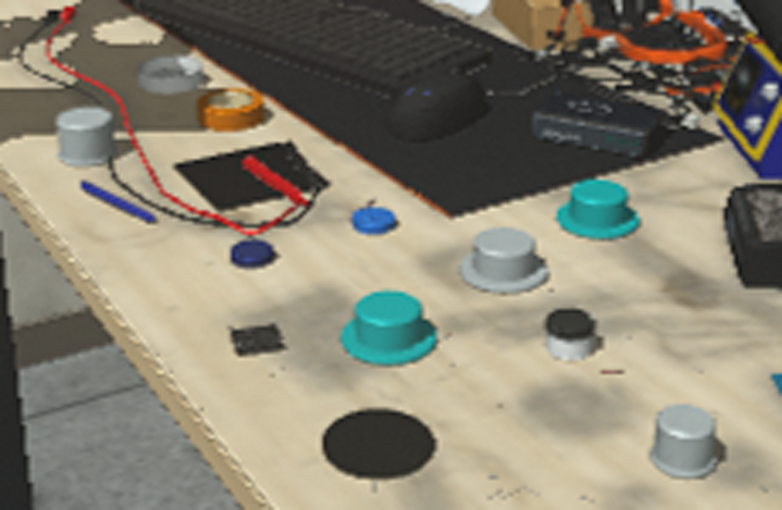

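Candidates (top view pixels). Brim_cap: the grey (361,188) versus turquoise look-alikes at (352,157) and (374,226), so grey is the one. Magnet: dark blue (327,234) fits; light blue (327,202) is the wick reel with its braid. Cups: the large one at (249,245) is ≈16 px wide, the small one at (435,200) ≈11 px. The tin with screws is at (212,205); the orange ring at (249,203) is tape. The mats are at (288,215), with a red probe lying on it, and (405,246). The enlarged crops confirm this.

```bash
cat >> h.py <<'E'
def mask(im,c,kind,w=16,S=6):
    x,y=c;p=im[y-w:y+w+1,x-w:x+w+1].astype(np.float32)
    p=cv2.resize(p,None,fx=S,fy=S,interpolation=cv2.INTER_CUBIC)
    r,g,b=p[...,0],p[...,1],p[...,2]
    if kind=='black': m=(p.max(2)<75)
    elif kind=='blue': m=(b-r>10)
    else: m=(r-b<14)&(p.max(2)>70)
    m=m.astype(np.uint8);n,l,s,ce=cv2.connectedComponentsWithStats(m)
    k=max(range(1,n),key=lambda i:s[i,4]-1e6*(l[(w*S+S//2),(w*S+S//2)]!=i)*0)
    m=(l==k);ys,xs=np.nonzero(m)
    return np.c_[(xs+.5)/S-.5+x-w,(ys+.5)/S-.5+y-w],p,m
def locate(n,pts,h,Rt,Rb):
    """cylinder silhouette cast on z=0: near edge is the bottom rim, far edge the top rim"""
    o,_=ray(n,(320,200))
    P=np.array([onz(n,q,0)[:2] for q in pts[::3]])
    u=P.mean(0)-o[:2];u/=np.linalg.norm(u);v=np.array([-u[1],u[0]])
    a=(P-o[:2])@u;b=(P-o[:2])@v
    near=np.percentile(a,.3)+Rb;far=np.percentile(a,99.7)*(o[2]-h)/o[2]-Rt
    side=(np.percentile(b,.3)+np.percentile(b,99.7))/2
    return o[:2]+u*(near+far)/2+v*side,near-far,np.ptp(b)
E
python3 - <<'E'
from h import *
im=cv2.imread('pics/t0.png')[:,:,::-1]
L=dict(tin=((212,205),'grey',.016,.032,.032),cap=((361,188),'grey',.026,.022,.032),mag=((327,234),'blue',.009,.0165,.0165),
 big=((249,245),'grey',.036,.024,.026),small=((435,200),'grey',.028,.0165,.0185),smat=((288,215),'black',.004,.05,.05),rmat=((405,246),'black',.004,.033,.033))
row=[]
for k,(c,kd,h,Rt,Rb) in L.items():
    w=20 if k=='smat' else 14
    pts,p,m=mask(im,c,kd,w)
    r=locate("top",pts,h,Rt,Rb);print(k,pts.mean(0).round(1),r[0].round(4),np.round(r[1:],4))
    q=p.clip(0,255).astype(np.uint8)[:,:,::-1].copy()
    cs,_=cv2.findContours(m.astype(np.uint8),0,2);cv2.drawContours(q,cs,-1,(0,0,255),1)
    row.append(cv2.resize(q,(195,195)))
row.append(row[0]*0)
cv2.imwrite('pics/m.png',np.vstack([np.hstack(row[:4]),np.hstack(row[4:])]))
pts,p,m=mask(im,(288,215),'black',20)
hull=cv2.convexHull(pts.astype(np.float32));q=cv2.boxPoints(cv2.minAreaRect(hull));W=np.array([onz("top",a,.004)[:2] for a in q]);print(W.round(3),W.mean(0))
E
```

```text
Traceback (most recent call last):
  File "h.py", line 31, in locate
    P=np.array([onz(n,q,0)[:2] for q in pts[::3]])
                ~~~^^^^^^^
  File "h.py", line 13, in onz
    o,d=ray(n,px);return o+d*(z-o[2])/d[2]
        ~~~^^^^^^
  File "h.py", line 8, in ray
    c=eyes.get_calibration(n);K=np.array(c["camera_matrix"]);V=np.array(c["view"])
ValueError: time passes only in moves, steps and waits
```

```bash
sed -i 's/eyes.get_calibration(n)/cal(n)/' h.py; sed -i '3i import functools\n@functools.cache\ndef cal(n): return eyes.get_calibration(n)' h.py
cat > meas.py <<'E'
from h import *
im=cv2.imread('pics/t0.png')[:,:,::-1]
L=dict(tin=((212,205),'grey',.016,.032,.032),cap=((361,188),'grey',.026,.022,.032),mag=((327,234),'blue',.009,.0165,.0165),
 big=((249,245),'grey',.036,.024,.026),small=((435,200),'grey',.028,.0165,.0185),smat=((288,215),'black',.004,.05,.05),rmat=((405,246),'black',.004,.033,.033))
row=[]
for k,(c,kd,h,Rt,Rb) in L.items():
    w=20 if k=='smat' else 14
    pts,p,m=mask(im,c,kd,w)
    r=locate("top",pts,h,Rt,Rb);print(k,pts.mean(0).round(1),r[0].round(4),np.round(r[1:],4))
    q=p.clip(0,255).astype(np.uint8)[:,:,::-1].copy()
    cs,_=cv2.findContours(m.astype(np.uint8),0,2);cv2.drawContours(q,cs,-1,(0,0,255),1)
    row.append(cv2.resize(q,(195,195)))
row.append(row[0]*0)
cv2.imwrite('pics/m.png',np.vstack([np.hstack(row[:4]),np.hstack(row[4:])]))
pts,p,m=mask(im,(288,215),'black',20)
hull=cv2.convexHull(pts.astype(np.float32));q=cv2.boxPoints(cv2.minAreaRect(hull));W=np.array([onz("top",a,.004)[:2] for a in q]);print(W.round(3),W.mean(0))
E
python3 meas.py
```

```text
tin [211.4 205.9] [0.5337 0.3608] [0.0014 0.0658]
cap [361.2 189.8] [ 0.5943 -0.1281] [-0.0002  0.0636]
mag [327.5 234.3] [ 0.4452 -0.0177] [0.0045 0.0288]
big [249.8 246.1] [0.4042 0.2283] [0.0044 0.0518]
small [435.  201.5] [ 0.555  -0.3627] [0.0035 0.0388]
smat [286.4 215.4] [0.5058 0.1147] [-0.025   0.1325]
rmat [405.  246.3] [ 0.4101 -0.2657] [0.007  0.0628]
[[0.459 0.164]
 [0.559 0.161]
 [0.554 0.063]
 [0.454 0.067]] [0.50631514 0.11378141]
```

View pics/m.png

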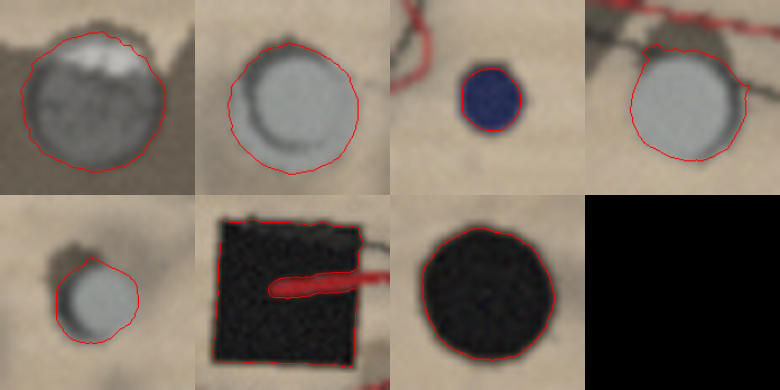

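Emit:
drive_tool([
  [[0, 0, 0], [3.8, -2.1, -1.8], 8.5],
  [[0, 0, 0], [3.8, -2.1, -1.8], 8.5],
  [[0, 0, 0], [3.8, -2.1, -1.8], 8.5],
  [[0, 0, 0], [3.8, -2.1, -1.8], 8.5],
  [[0, 0, 0], [3.8, -2.1, -1.8], 8.5],
  [[0, 0, 0], [3.8, -2.1, -1.8], 8.5],
  [[0, 0, 0], [3.9, -2.0, -1.7], 8.5],
  [[0, 0, 0], [3.9, -2.0, -1.7], 8.5],
], force=30)

```text
clock: 1.1
position: [0.535, 0.361, 0.0993]
ee_rot: [-0.0, 0.203, 0.979, -0.0]
contact_force: [-0.3, 0.3, 0.4]
width: 0.0853
gripper_force: 0.0
```

Emit:
drive_tool([
  [[0, 0, 0], [0, 0, -2.0], 8.5],
  [[0, 0, 0], [0, 0, -2.0], 8.5],
  [[0, 0, 0], [0, 0, -1], 8.5],
  [[0, 0, 0], [0, 0, 0], 8.5],
  [[0, 0, 0], [0, 0, 0], 8.5],
])

```text
clock: 1.72
position: [0.5344, 0.3623, 0.0511]
ee_rot: [0.001, 0.202, 0.979, 0.0]
contact_force: [-0.2, 0.2, -0.3]
width: 0.0849
gripper_force: 0.0
```

```bash
python3 - <<'E'
from h import *
b=snap("side");a=snap("top");s=manip.get_state();print(s['position'],s['qd'].round(3),s['contact_force'])
T=s['position']
pb=proj("side",T);pa=proj("top",T);print(pb,pa)
def cr(im,p,w=35):
    x,y=map(int,p);x=min(max(x,w),639-w);q=im[y-w:y+w,x-w:x+w,::-1].copy();q=cv2.resize(q,(390,390),interpolation=cv2.INTER_CUBIC);f=390/(2*w)
    cv2.drawMarker(q,(int((p[0]-x+w+.5)*f),int((p[1]-y+w+.5)*f)),(0,0,255),0,12);return q
cv2.imwrite('pics/c1.png',np.hstack([cr(b,pb),cr(a,pa)]))
E
```

```text
[0.53450056 0.36232574 0.05133273] [-0.003  0.     0.002 -0.001  0.002  0.001] [-0.79389803  0.62421644  0.01393288]
[269.01948839 169.45343504] [206.74659614 203.39507613]
```

View pics/c1.png

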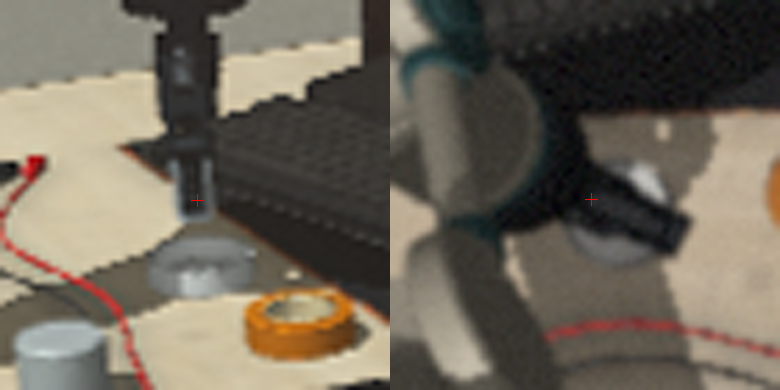

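Emit:
drive_tool([
  [[0, 0, 0], [0, -0.1, -1.5], 8.5],
  [[0, 0, 0], [0, 0, -1.3], 8.5],
  [[0, 0, 0], [0, 0, -0.9], 8.5],
  [[0, 0, 0], [0, 0, -0.4], 8.5],
  [[0, 0, 0], [0, 0, 0], 8.5],
])

```text
clock: 2.45
position: [0.5339, 0.3608, 0.0088]
ee_rot: [-0.0, 0.202, 0.979, -0.0]
contact_force: [-0.1, 0.4, 1.0]
width: 0.0851
gripper_force: 0.0
```

Emit:
drive_tool([
  [[0, 0, 0], [0, 0, 0], 7.2],
  [[0, 0, 0], [0, 0, 0], 6.9],
  [[0, 0, 0], [0, 0, 0], 6.6],
  [[0, 0, 0], [0, 0, 0], 6.3],
  [[0, 0, 0], [0, 0, 0], 6.0],
  [[0, 0, 0], [0, 0, 0], 6.0],
])

```text
clock: 3.2
position: [0.5343, 0.361, 0.0099]
ee_rot: [0.0, 0.202, 0.979, 0.0]
contact_force: [-0.2, -0.5, 5.7]
width: 0.0618
gripper_force: 33.2
```

```bash
cat >> h.py <<'E'
def look(f,z=None,w=35):
    b=snap("side");a=snap("top");s=manip.get_state();print(s['position'].round(4),s['contact_force'].round(1),round(s['width'],4),round(s['gripper_force'],1))
    T=s['position'].copy();out=[]
    if z is not None:T[2]=z
    for im,p in((b,proj("side",T)),(a,proj("top",T))):
        x,y=map(int,p);x=min(max(x,w),639-w);q=cv2.resize(im[y-w:y+w,x-w:x+w,::-1],(390,390),interpolation=cv2.INTER_CUBIC);g=390/(2*w)
        cv2.drawMarker(q,(int((p[0]-x+w+.5)*g),int((p[1]-y+w+.5)*g)),(0,0,255),0,12);out.append(q)
    cv2.imwrite('pics/'+f,np.hstack(out))
E
python3 -c "
from h import *
look('c2.png')"
```

```text
[0.5343 0.361  0.0099] [-0.6  0.1  5.1] 0.062 33.3
```

View pics/c2.png

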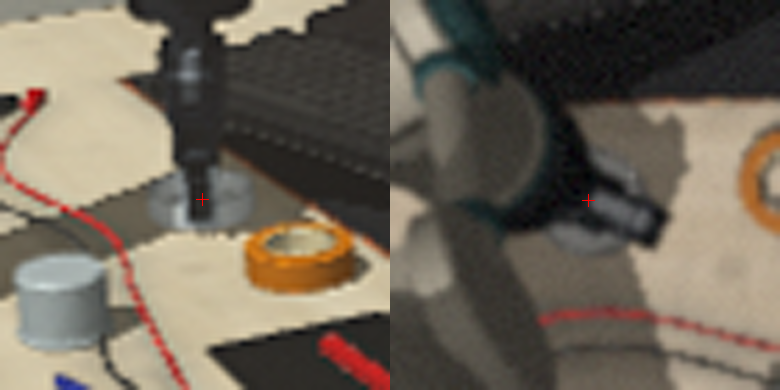

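Emit:
drive_tool([
  [[0, 0, 0], [0, 0, 0.4], 6.0],
  [[0, 0, 0], [0, 0, 1.0], 6.0],
  [[0, 0, 0], [0, 0, 1.6], 6.0],
  [[0, 0, 0], [0, 0, 1.6], 6.0],
  [[0, 0, 0], [0, 0, 0.8], 6.0],
  [[0, 0, 0], [0, 0, 0], 6.0],
], force=40)

```text
clock: 4.05
position: [0.5346, 0.3612, 0.0645]
ee_rot: [0.001, 0.202, 0.979, 0.001]
contact_force: [0.0, 0.1, -1.1]
width: 0.0611
gripper_force: 43.5
```

Emit:
drive_tool([
  [[0, 0, 0], [-0.2, -1.7, 0], 6.0],
  [[0, 0, 0], [-0.4, -3.3, 0], 6.0],
  [[0, 0, 0], [-0.5, -4.3, 0], 6.0],
  [[0, 0, 0], [-0.5, -4.3, 0], 6.0],
  [[0, 0, 0], [-0.5, -4.3, 0], 6.0],
  [[0, 0, 0], [-0.4, -4.0, 0], 6.0],
  [[0, 0, 0], [-0.2, -2.0, 0], 6.0],
  [[0, 0, 0], [-0.1, -0.8, 0], 6.0],
])

```text
clock: 5.05
position: [0.5048, 0.112, 0.0628]
ee_rot: [-0.001, 0.204, 0.979, -0.0]
contact_force: [-0.7, 0.1, -0.2]
width: 0.0616
gripper_force: 43.6
```

Emit:
drive_tool([
  [[0, 0, 0], [0, 0, 0], 6.0],
  [[0, 0, 0], [0, 0, -1.2], 6.0],
  [[0, 0, 0], [0, 0, -1.2], 6.0],
  [[0, 0, 0], [0, 0, -0.5], 6.0],
  [[0, 0, 0], [0, 0, 0], 6.0],
  [[0, 0, 0], [0, 0, 0], 6.0],
])

```text
clock: 5.8
position: [0.5063, 0.1141, 0.0344]
ee_rot: [0.0, 0.202, 0.979, 0.0]
contact_force: [0.1, 0.7, -0.8]
width: 0.0614
gripper_force: 43.6
```

```bash
python3 -c "
from h import *
look('c3.png')"
```

```text
[0.5064 0.114  0.0346] [ 0.7  0.7 -0.7] 0.0609 43.6
```

View pics/c3.png

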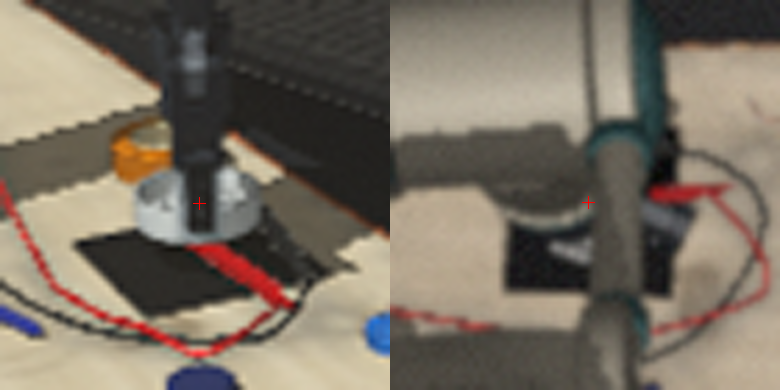

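Emit:
drive_tool([
  [[0, 0, 0], [0, 0, -0.8], 6.0],
  [[0, 0, 0], [0, 0, -0.6], 6.0],
  [[0, 0, 0], [0, 0, -0.3], 6.0],
  [[0, 0, 0], [0, 0, -0.2], 6.0],
  [[0, 0, 0], [0, 0, 0], 6.0],
])

```text
clock: 6.52
position: [0.506, 0.1139, 0.0152]
ee_rot: [-0.0, 0.203, 0.979, 0.0]
contact_force: [0.3, -0.2, -1.0]
width: 0.0613
gripper_force: 43.6
```

Emit:
drive_tool([
  [[0, 0, 0], [0, 0, -0.1], 6.0],
  [[0, 0, 0], [0, 0, -0.1], 6.0],
  [[0, 0, 0], [0, 0, 0], 6.0],
])

```text
clock: 6.9
position: [0.5063, 0.1139, 0.014]
ee_rot: [0.0, 0.202, 0.979, 0.0]
contact_force: [-1.1, -0.2, 5.0]
width: 0.0613
gripper_force: 44.2
```

Emit:
drive_tool([
  [[0, 0, 0], [0, 0, 0], 6.5],
  [[0, 0, 0], [0, 0, 0], 7.0],
  [[0, 0, 0], [0, 0, 0], 8.5],
  [[0, 0, 0], [0, 0, 0], 8.5],
  [[0, 0, 0], [0, 0, 1.5], 8.5],
  [[0, 0, 0], [0, 0, 3], 8.5],
  [[0, 0, 0], [0, 0, 3], 8.5],
  [[0, 0, 0], [0, 0, 1], 8.5],
])

```text
clock: 7.9
position: [0.5075, 0.114, 0.1009]
ee_rot: [0.002, 0.202, 0.979, 0.001]
contact_force: [-0.6, 0.2, -0.4]
width: 0.0848
gripper_force: 0.0
```

Emit:
drive_tool([
  [[0, 0, 0], [0.5, -2, 0], 8.5],
  [[0, 0, 0], [2, -4, 0], 8.5],
  [[0, 0, 0], [2, -5, 0], 8.5],
  [[0, 0, 0], [2, -5, 0], 8.5],
  [[0, 0, 0], [1.5, -4, 0], 8.5],
  [[0, 0, 0], [0.8, -3, 0], 8.5],
  [[0, 0, 0], [0, -1.2, 0], 8.5],
  [[0, 0, 0], [0, 0, 0], 8.5],
])

```text
clock: 8.9
position: [0.5932, -0.1281, 0.0979]
ee_rot: [-0.001, 0.203, 0.979, 0.0]
contact_force: [-0.5, 0.2, 0.1]
width: 0.0846
gripper_force: 0.0
```

```bash
python3 - <<'E'
from h import *
a=snap("top","t2.png");b=snap("side","s2.png");print(manip.get_state()['position'])
cv2.imwrite('pics/c4.png',np.hstack([cv2.resize(a[180:250,250:320],(390,390),interpolation=cv2.INTER_CUBIC),cv2.resize(b[190:260,260:330],(390,390),interpolation=cv2.INTER_CUBIC)])[:,:,::-1])
E
```

```text
[ 0.59326363 -0.12683704  0.09815374]
```

View pics/c4.png

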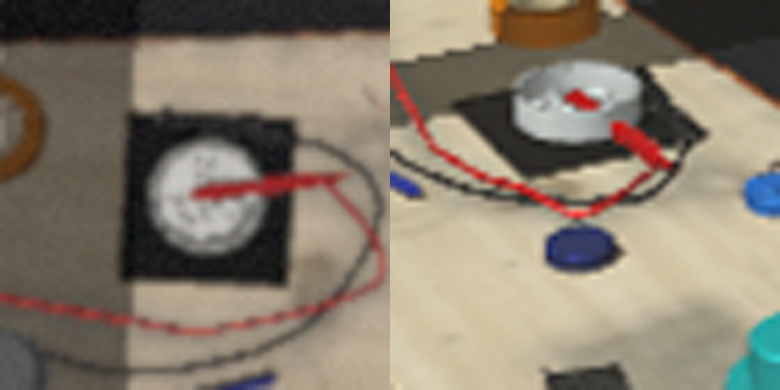

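```bash
python3 - <<'E'
from h import *
im=cv2.imread('pics/t2.png')[:,:,::-1]
w,S=13,6;x,y=287,215
p=cv2.resize(im[y-w:y+w+1,x-w:x+w+1].astype(np.float32),None,fx=S,fy=S,interpolation=cv2.INTER_CUBIC)
m=(p[...,1]>95).astype(np.uint8);n,l,s,c=cv2.connectedComponentsWithStats(m)
k=[i for i in range(1,n) if s[i,0]>0 and s[i,1]>0 and s[i,0]+s[i,2]<p.shape[1] and s[i,1]+s[i,3]<p.shape[0]];k=max(k,key=lambda i:s[i,4])
h=cv2.convexHull(np.argwhere(l==k)[:,::-1].astype(np.int32));print(s[k])
hm=np.zeros(m.shape,np.uint8);cv2.fillConvexPoly(hm,h,1);ys,xs=np.nonzero(hm)
pts=np.c_[(xs+.5)/S-.5+x-w,(ys+.5)/S-.5+y-w]
r=locate("top",pts-0,.02,.032,.032);print(r, [onz("top",pts.mean(0),z)[:2].round(4) for z in(.012,.02)])
E
```

```text
[   17    20   123   120 10474]
(array([0.50613636, 0.11437228]), np.float64(0.0025405374288980653), np.float64(0.06581128816373985)) [array([0.5059, 0.1145]), array([0.5049, 0.1137])]
```

Emit:
drive_tool([
  [[0, 0, 0], [0.1, -0.1, -2], 8.5],
  [[0, 0, 0], [0, 0, -2.5], 8.5],
  [[0, 0, 0], [0, 0, -2.0], 8.5],
  [[0, 0, 0], [0, 0, -1.1], 8.5],
  [[0, 0, 0], [0, 0, 0], 7.0],
  [[0, 0, 0], [0, 0, 0], 5.5],
  [[0, 0, 0], [0, 0, 0], 4.5],
  [[0, 0, 0], [0, 0, 0], 4.0],
], force=30)

```text
clock: 10.0
position: [0.5958, -0.1292, 0.0235]
ee_rot: [0.001, 0.203, 0.979, 0.0]
contact_force: [0.1, 0.0, 5.6]
width: 0.0425
gripper_force: 30.3
```

Emit:
drive_tool([
  [[0, 0, 0], [0, 0, 0], 4.0],
  [[0, 0, 0], [0, 0, 0], 4.0],
], force=40)

```text
clock: 10.25
position: [0.5958, -0.1292, 0.0236]
ee_rot: [0.001, 0.203, 0.979, 0.0]
contact_force: [-0.4, 0.4, 6.7]
width: 0.0423
gripper_force: 39.7
```

```bash
python3 -c "
from h import *
look('c5.png')"
```

```text
[ 0.5958 -0.1292  0.0236] [-1.4  1.4  6.3] 0.0422 39.7
```

View pics/c5.png

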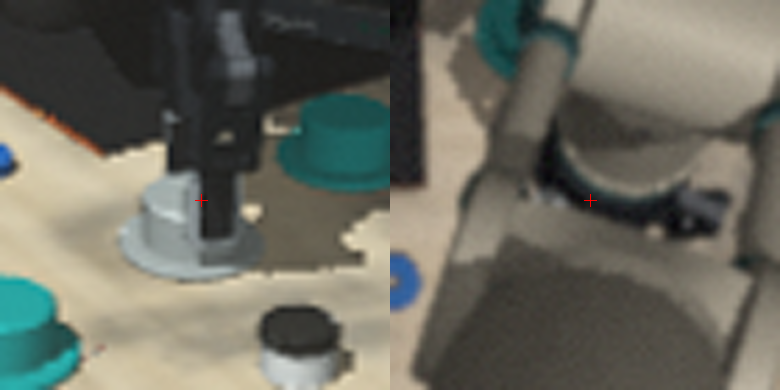

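```bash
cat > side.py <<'E'
from h import *
im=cv2.imread('pics/s0.png')[:,:,::-1]
L=dict(cap=((.5943,-.1281),'grey',.026),big=((.4042,.2283),'grey',.036),small=((.555,-.3627),'grey',.028),mag=((.4452,-.0177),'blue',.009),rmat=((.4101,-.2657),'black',.004),tin=((.534,.361),'grey',.016))
o,_=ray("side",(320,200))
for k,(c,kd,h) in L.items():
    px=tuple(proj("side",(*c,h/2)).round().astype(int))
    pts,p,m=mask(im,px,kd,22)
    P=np.array([onz("side",q,h/2)[:2] for q in pts[::3]])
    # bearing of each silhouette pixel about the camera; mid-bearing passes through axis
    t=np.arctan2(P[:,1]-o[1],P[:,0]-o[0]);mid=(np.percentile(t,.3)+np.percentile(t,99.7))/2
    d=np.array(c)-o[:2];r=np.linalg.norm(d);off=r*np.sin(mid-np.arctan2(d[1],d[0]))
    n=np.array([-d[1],d[0]])/r
    print(k,px,'shift from top est. along',n.round(2),'=',round(off*1e3,1),'mm; width',round(np.ptp(np.percentile(t,[.3,99.7]))*r*1e3,1))
E
python3 side.py
```

```text
cap (np.int64(369), np.int64(235)) shift from top est. along [-0.81  0.58] = 2.5 mm; width 61.2
big (np.int64(246), np.int64(200)) shift from top est. along [-0.96  0.29] = 1.4 mm; width 50.4
small (np.int64(422), np.int64(289)) shift from top est. along [-0.71  0.7 ] = 0.1 mm; width 38.4
mag (np.int64(294), np.int64(234)) shift from top est. along [-0.91  0.41] = 0.8 mm; width 30.0
rmat (np.int64(331), np.int64(290)) shift from top est. along [-0.87  0.5 ] = 0.7 mm; width 62.4
tin (np.int64(270), np.int64(182)) shift from top est. along [-0.94  0.35] = 0.5 mm; width 64.5
```

Emit:
drive_tool([
  [[0, 0, 0], [0, 0, 0.5], 4.0],
  [[0, 0, 0], [0, 0, 1.5], 4.0],
  [[0, 0, 0], [0, 0, 2.5], 4.0],
  [[0, 0, 0], [0, 0, 2.0], 4.0],
  [[0, 0, 0], [0, 0, 0.5], 4.0],
  [[0, 0, 0], [-0.7, 2, 0], 4.0],
  [[0, 0, 0], [-1.4, 4, 0], 4.0],
  [[0, 0, 0], [-1.6, 4.5, 0], 4.0],
])

```text
clock: 11.35
position: [0.5561, -0.0221, 0.0911]
ee_rot: [-0.001, 0.203, 0.979, 0.0]
contact_force: [-0.0, 0.2, -0.5]
width: 0.0418
gripper_force: 40.7
```

Emit:
drive_tool([
  [[0, 0, 0], [-1.6, 4.5, 0], 4.0],
  [[0, 0, 0], [-1.6, 4.5, 0], 4.0],
  [[0, 0, 0], [-1.2, 3, 0], 4.0],
  [[0, 0, 0], [-0.6, 1.5, 0], 4.0],
  [[0, 0, 0], [0, 0.2, 0], 4.0],
  [[0, 0, 0], [0, 0, -1.5], 4.0],
  [[0, 0, 0], [0, 0, -1.2], 4.0],
  [[0, 0, 0], [0, 0, 0], 4.0],
])

```text
clock: 12.35
position: [0.5071, 0.1119, 0.0636]
ee_rot: [-0.002, 0.203, 0.979, -0.001]
contact_force: [-0.2, 0.3, -1.2]
width: 0.0422
gripper_force: 40.7
```

```bash
python3 -c "
from h import *
look('c6.png')"
```

```text
[0.5082 0.1123 0.0648] [-0.2 -0.3  0.1] 0.0422 40.7
```

View pics/c6.png

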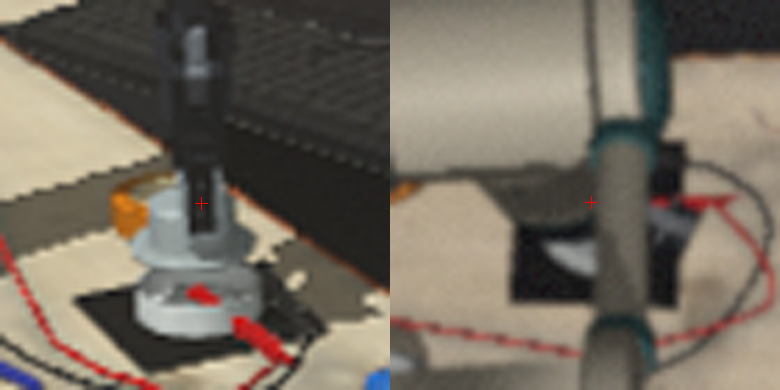

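Emit:
drive_tool([
  [[0, 0, 0], [0.2, -0.1, 0], 4.0],
  [[0, 0, 0], [0, 0, -0.8], 4.0],
  [[0, 0, 0], [0, 0, -0.6], 4.0],
  [[0, 0, 0], [0, 0, -0.4], 4.0],
  [[0, 0, 0], [0, 0, -0.2], 4.0],
  [[0, 0, 0], [0, 0, -0.1], 4.0],
  [[0, 0, 0], [0, 0, 0], 4.0],
  [[0, 0, 0], [0, 0, 0], 4.0],
])

```text
clock: 13.45
position: [0.5102, 0.1119, 0.0445]
ee_rot: [0.0, 0.202, 0.979, 0.0]
contact_force: [0.1, 0.3, -0.8]
width: 0.042
gripper_force: 40.8
```

```bash
python3 - <<'E'
from h import *
b=snap("side","s3.png");s=manip.get_state();print(s['position'].round(4),s['contact_force'].round(1))
# edges of brim and tin in side view: rows just through brim/tin bodies
P=[proj("side",(.506,.1142,z)) for z in(.004,.012,.022)];print(np.round(P,1))
w=30;x,y=map(int,P[1]);p=cv2.resize(b[y-w:y+w+1,x-w:x+w+1].astype(np.float32),None,fx=6,fy=6,interpolation=cv2.INTER_CUBIC)
m=((p[...,0]-p[...,2]<20)&(p.max(2)>100))
for r in range(90,270,12):
    xs=np.nonzero(m[r])[0]; 
    if len(xs): print(round(r/6+y-w,1),(xs.min()/6+x-w).round(1),(xs.max()/6+x-w).round(1),len(xs))
E
```

```text
[0.5102 0.1119 0.0445] [ 0.2  0.8 -0.6]
[[293.6 210.9]
 [293.5 208.3]
 [293.3 205.1]]
193.0 298.5 299.3 6
195.0 290.2 299.5 24
197.0 286.8 301.0 39
199.0 286.0 301.2 48
201.0 286.0 301.8 51
203.0 283.5 299.5 69
205.0 282.5 298.3 96
207.0 277.0 311.0 92
209.0 282.3 304.3 133
211.0 282.3 304.2 132
213.0 283.3 299.0 95
215.0 287.7 297.5 60
217.0 309.5 309.8 3
219.0 263.3 312.2 6
221.0 265.5 283.0 6
```

Just above contact; lower the last millimetre, then look.

Emit:
drive_tool([
  [[0, 0, 0], [0, 0, -0.1], 4.0],
  [[0, 0, 0], [0, 0, -0.1], 4.0],
  [[0, 0, 0], [0, 0, 0], 4.0],
])

```text
clock: 13.88
position: [0.5103, 0.1119, 0.044]
ee_rot: [0.001, 0.202, 0.979, 0.0]
contact_force: [-2.9, 0.2, 11.6]
width: 0.0422
gripper_force: 41.9
```

```bash
python3 - <<'E'
from h import *
b=snap("side","s3.png");s=manip.get_state();print(s['position'].round(4),s['contact_force'].round(1))
cv2.imwrite('pics/c7.png',cv2.resize(b[180:230,265:325,::-1],None,fx=12,fy=12,interpolation=cv2.INTER_CUBIC))
E
```

```text
[0.5103 0.1119 0.044 ] [-3.4 -0.1 11.9]
```

View pics/c7.png

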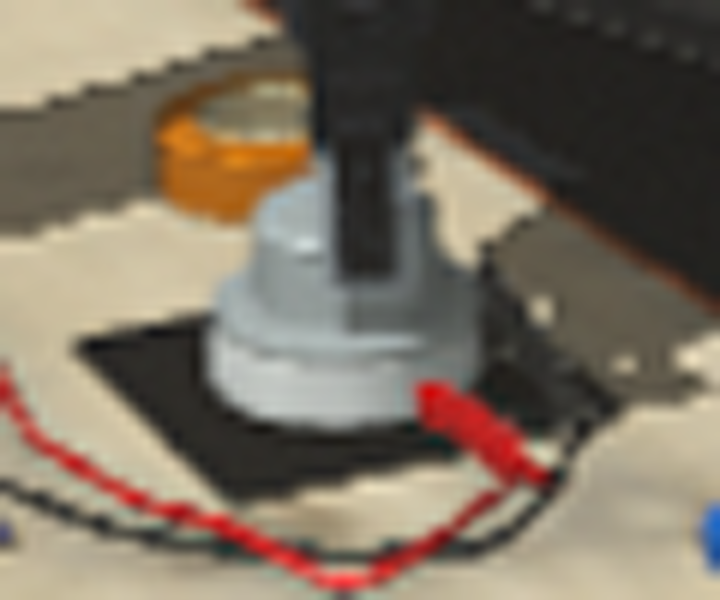

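Emit:
drive_tool([
  [[0, 0, 0], [0, 0, 0.4], 4.0],
  [[0, 0, 0], [-0.15, 0.1, 0], 4.0],
  [[0, 0, 0], [0, 0, 0], 4.0],
  [[0, 0, 0], [0, 0, -0.2], 4.0],
  [[0, 0, 0], [0, 0, -0.1], 4.0],
  [[0, 0, 0], [0, 0, -0.1], 4.0],
  [[0, 0, 0], [0, 0, 0], 4.0],
])

```text
clock: 14.8
position: [0.5086, 0.1129, 0.0439]
ee_rot: [0.0, 0.202, 0.979, 0.0]
contact_force: [-3.7, -0.1, 14.2]
width: 0.0423
gripper_force: 42.2
```

Emit:
drive_tool([
  [[0, 0, 0], [0, 0, 0], 4.5],
  [[0, 0, 0], [0, 0, 0], 5.0],
  [[0, 0, 0], [0, 0, 0], 6.5],
  [[0, 0, 0], [0, 0, 0.5], 8.5],
  [[0, 0, 0], [0, 0, 1.5], 8.5],
  [[0, 0, 0], [0, 0, 2], 8.5],
  [[0, 0, 0], [0, 0, 2], 8.5],
  [[0, 0, 0], [0, 0, 0], 8.5],
])

```text
clock: 15.8
position: [0.5102, 0.113, 0.1046]
ee_rot: [0.002, 0.202, 0.979, 0.001]
contact_force: [0.5, 0.4, -0.3]
width: 0.0849
gripper_force: 0.0
```

Emit:
drive_tool([
  [[0, 0, 0], [-0.5, -1.5, 0], 8.5],
  [[0, 0, 0], [-1.2, -3, 0], 8.5],
  [[0, 0, 0], [-1.5, -3.5, 0], 8.5],
  [[0, 0, 0], [-1.5, -3, 0], 8.5],
  [[0, 0, 0], [-1.2, -2, -0.5], 8.5],
  [[0, 0, 0], [-0.5, 0, -2], 8.5],
  [[0, 0, 0], [0, 0, -2], 8.5],
  [[0, 0, 0], [0, 0, 0], 8.5],
])

```text
clock: 16.8
position: [0.442, -0.0175, 0.0557]
ee_rot: [-0.003, 0.203, 0.979, -0.0]
contact_force: [-0.6, -1.1, -0.2]
width: 0.0851
gripper_force: 0.0
```

```bash
python3 - <<'E'
from h import *
a=snap("top","t4.png");b=snap("side","s4.png");print(manip.get_state()['position'])
cv2.imwrite('pics/c8.png',np.hstack([cv2.resize(a[195:235,267:307],(390,390),interpolation=cv2.INTER_CUBIC),cv2.resize(b[185:225,274:314],(390,390),interpolation=cv2.INTER_CUBIC)])[:,:,::-1])
E
```

```text
[ 0.44411684 -0.01749333  0.05719626]
```

View pics/c8.png

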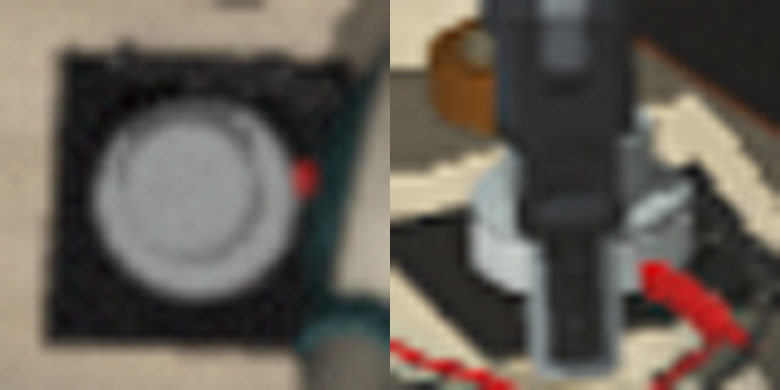

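Emit:
drive_tool([
  [[0, 0, 0], [0, 0, 0], 6],
  [[0, 0, 0], [0, 0, 0], 4.7],
  [[0, 0, 0], [0, 0, -1.5], 4.7],
  [[0, 0, 0], [0, 0, -1.5], 4.7],
  [[0, 0, 0], [0, 0, -0.8], 4.7],
  [[0, 0, 0], [0, 0, -0.4], 4.7],
  [[0, 0, 0], [0, 0, 0], 4.7],
  [[0, 0, 0], [0, 0, 0], 4.7],
], force=25)

```text
clock: 17.9
position: [0.4449, -0.0172, 0.0157]
ee_rot: [0.0, 0.202, 0.979, 0.0]
contact_force: [-0.3, 0.4, 0.1]
width: 0.0468
gripper_force: 0.0
```

Emit:
drive_tool([
  [[0, 0, 0], [0, 0, 0], 4.0],
  [[0, 0, 0], [0, 0, 0], 3.5],
  [[0, 0, 0], [0, 0, 0], 3.0],
  [[0, 0, 0], [0, 0, 0], 3.0],
  [[0, 0, 0], [0, 0, 0], 3.0],
])

```text
clock: 18.52
position: [0.4447, -0.0171, 0.0156]
ee_rot: [0.0, 0.203, 0.979, 0.0]
contact_force: [0.1, 0.1, 5.9]
width: 0.0302
gripper_force: 12.9
```

```bash
python3 - <<'E'
from h import *
im=cv2.imread('pics/t4.png')[:,:,::-1]
w,S=13,8;x,y=287,215
p=cv2.resize(im[y-w:y+w+1,x-w:x+w+1].astype(np.float32),None,fx=S,fy=S,interpolation=cv2.INTER_CUBIC)
m=((p[...,1]>95)&(p[...,0]-p[...,2]<40)).astype(np.uint8)
m=cv2.morphologyEx(m,cv2.MORPH_OPEN,np.ones((25,25),np.uint8));n,l,s,c=cv2.connectedComponentsWithStats(m)
k=l[w*S,w*S];print(s[k]);ys,xs=np.nonzero(l==k)
pts=np.c_[(xs+.5)/S-.5+x-w,(ys+.5)/S-.5+y-w]
print(pts.mean(0),locate("top",pts,.022,.032,.032),onz("top",pts.mean(0),.021))
print('crown by eye',onz("top",(285.8,214.0),.046))
E
```

```text
[   24    40   160   146 18978]
[286.67899015 215.43270497] (array([0.50516085, 0.11378174]), np.float64(0.005613465012760832), np.float64(0.06496361263747671)) [0.50287274 0.11346052 0.021     ]
crown by eye [0.50419139 0.11373325 0.046     ]
```

Emit:
drive_tool([
  [[0, 0, 0], [0, 0, 0], 3.0],
  [[0, 0, 0], [0, 0, 0.5], 3.0],
  [[0, 0, 0], [0, 0, 2], 3.0],
  [[0, 0, 0], [0, 0, 3], 3.0],
  [[0, 0, 0], [0, 0, 2], 3.0],
  [[0, 0, 0], [0, 0, 0.5], 3.0],
  [[0, 0, 0], [0.5, 1, 0], 3.0],
  [[0, 0, 0], [1.0, 2, 0], 3.0],
])

```text
clock: 19.52
position: [0.459, 0.0133, 0.0944]
ee_rot: [-0.001, 0.203, 0.979, -0.0]
contact_force: [1.7, 0.5, -0.2]
width: 0.0302
gripper_force: 12.4
```

Emit:
drive_tool([
  [[0, 0, 0], [1.5, 3.3, 0], 3.0],
  [[0, 0, 0], [1.5, 3.3, 0], 3.0],
  [[0, 0, 0], [1.0, 2.2, 0], 3.0],
  [[0, 0, 0], [0.5, 1.3, 0], 3.0],
  [[0, 0, 0], [0, 0, 0], 3.0],
  [[0, 0, 0], [0, 0, -1.0], 3.0],
  [[0, 0, 0], [0, 0, -0.9], 3.0],
  [[0, 0, 0], [0, 0, 0], 3.0],
])

```text
clock: 20.52
position: [0.5034, 0.1132, 0.0752]
ee_rot: [-0.001, 0.203, 0.979, -0.0]
contact_force: [0.3, -0.5, -0.9]
width: 0.0301
gripper_force: 12.4
```

```bash
python3 - <<'E'
from h import *
b=snap("side","s5.png");s=manip.get_state();print(s['position'].round(4),s['contact_force'].round(1),s['width'],s['gripper_force'])
# magnet blue extents, and cap/tin extents, in the side view
x,y=map(int,proj("side",(.505,.114,.046)));w=26;S=6
p=cv2.resize(b[y-w:y+w+1,x-w:x+w+1].astype(np.float32),None,fx=S,fy=S,interpolation=cv2.INTER_CUBIC)
r,g,bl=p[...,0],p[...,1],p[...,2]
for nm,m in(('blue',(bl-r>15)&(bl>40)),('grey',(r-bl<14)&(p.max(2)>110))):
    for q in range(60,p.shape[0],10):
        xs=np.nonzero(m[q])[0]
        if len(xs)>12: print(nm,round(q/S+y-w,1),(xs.min()/S+x-w).round(1),(xs.max()/S+x-w).round(1),((xs.min()+xs.max())/2/S+x-w).round(1),len(xs))
print([proj("side",(.505,.114,z)).round(1) for z in(.012,.022,.046,.06)])
E
```

```text
[0.504  0.1133 0.0757] [-0.   0.   0.4] 0.030520944876816416 12.410244220518507
blue 191.0 286.8 288.8 287.8 13
blue 194.3 289.0 294.8 291.9 36
grey 191.0 286.5 289.7 288.1 15
grey 192.7 288.2 290.2 289.2 13
grey 196.0 287.7 290.0 288.8 15
grey 197.7 285.7 300.7 293.2 36
grey 199.3 285.5 300.5 293.0 48
grey 201.0 285.7 301.0 293.3 71
grey 202.7 283.8 297.2 290.5 81
grey 204.3 282.5 296.8 289.7 87
grey 206.0 281.8 303.8 292.8 133
grey 207.7 282.7 304.3 293.5 121
grey 209.3 282.3 303.8 293.1 124
grey 211.0 282.3 303.7 293.0 129
grey 212.7 283.2 298.8 291.0 95
grey 214.3 285.5 299.2 292.3 83
[array([293.2, 208.4]), array([293. , 205.2]), array([292.7, 197.3]), array([292.5, 192.6])]
```

```bash
python3 - <<'E'
import cv2,numpy as np
b=cv2.imread('pics/s5.png').astype(int)
print('cols',list(range(282,304)))
for y in range(186,200): print(y,[f"{b[y,x,2]:d}/{b[y,x,0]-b[y,x,2]:d}" for x in range(284,302)])
E
```

```text
cols [282, 283, 284, 285, 286, 287, 288, 289, 290, 291, 292, 293, 294, 295, 296, 297, 298, 299, 300, 301, 302, 303]
186 ['98/-53', '100/-54', '109/-50', '123/-45', '138/-16', '115/11', '42/-2', '42/-3', '40/-3', '38/-2', '59/1', '88/4', '72/0', '34/-6', '35/-3', '38/-4', '36/-4', '36/-5']
187 ['104/-50', '117/-53', '150/-37', '177/-31', '167/-19', '118/11', '52/2', '43/-1', '40/-2', '38/-4', '50/0', '88/-8', '102/-31', '71/-40', '47/-13', '35/-5', '35/-5', '37/-5']
188 ['120/-33', '125/-35', '130/-41', '142/-36', '154/-13', '119/10', '53/0', '45/-1', '44/-2', '38/-2', '51/2', '98/-15', '137/-57', '124/-78', '83/-37', '56/-22', '41/-11', '35/-3']
189 ['116/-34', '122/-36', '127/-36', '121/-16', '135/4', '120/8', '52/2', '44/-1', '46/-1', '40/-3', '51/1', '87/7', '92/9', '73/-2', '89/-23', '92/-44', '71/-35', '46/-13']
190 ['131/-41', '130/-36', '109/-12', '52/52', '105/28', '121/7', '51/-1', '39/-2', '41/-2', '41/-2', '51/0', '88/5', '83/9', '62/3', '114/-16', '119/-30', '94/-37', '82/-40']
191 ['187/-85', '171/-65', '135/-29', '43/67', '104/30', '122/6', '53/-1', '38/-3', '41/-3', '3
[... 788 characters left out ...]
 '206/-45', '209/-48']
196 ['174/-148', '166/-94', '161/-15', '165/16', '167/13', '138/8', '72/1', '78/0', '81/-1', '81/1', '83/0', '82/0', '81/0', '81/3', '77/2', '83/1', '150/-29', '203/-47']
197 ['167/-132', '163/-41', '165/16', '165/10', '166/8', '145/5', '102/3', '94/3', '78/0', '80/1', '80/1', '81/0', '81/1', '80/1', '81/1', '77/4', '101/-9', '168/-36']
198 ['163/-84', '160/-26', '168/12', '167/9', '166/8', '168/8', '171/8', '147/9', '91/4', '76/1', '78/-1', '79/0', '80/1', '82/1', '85/2', '82/4', '104/-8', '172/-35']
199 ['198/-40', '170/-15', '166/11', '177/9', '172/9', '179/9', '183/9', '185/9', '155/8', '105/4', '102/4', '98/3', '100/3', '97/3', '94/1', '84/3', '106/-9', '175/-35']
```

Emit:
drive_tool([
  [[0, 0, 0], [0.23, 0.05, 0], 3.0],
  [[0, 0, 0], [0, 0, -0.6], 3.0],
  [[0, 0, 0], [0, 0, -0.4], 3.0],
  [[0, 0, 0], [0, 0, -0.3], 3.0],
  [[0, 0, 0], [0, 0, -0.1], 3.0],
  [[0, 0, 0], [0, 0, 0], 3.0],
])

```text
clock: 21.32
position: [0.5069, 0.1144, 0.0624]
ee_rot: [0.0, 0.202, 0.979, 0.0]
contact_force: [-1.2, -0.7, 0.9]
width: 0.0301
gripper_force: 12.4
```

Emit:
drive_tool([
  [[0, 0, 0], [0, 0, -0.1], 3.0],
  [[0, 0, 0], [0, 0, 0], 3.0],
])

```text
clock: 21.58
position: [0.5071, 0.1144, 0.0621]
ee_rot: [0.0, 0.202, 0.979, 0.0]
contact_force: [-1.5, 0.2, 5.7]
width: 0.0301
gripper_force: 13.0
```

Emit:
drive_tool([
  [[0, 0, 0], [0, 0, 0], 3.4],
  [[0, 0, 0], [0, 0, 0], 4.0],
  [[0, 0, 0], [0, 0, 0], 4.8],
  [[0, 0, 0], [0, 0, 1], 5.5],
  [[0, 0, 0], [0, 0, 2], 6],
  [[0, 0, 0], [0, 0, 2.5], 6],
  [[0, 0, 0], [0, 0, 2], 7],
  [[0, 0, 0], [-1, 2, 0], 8.5],
])

```text
clock: 22.58
position: [0.4991, 0.134, 0.1389]
ee_rot: [0.003, 0.203, 0.979, 0.001]
contact_force: [0.5, 0.3, -0.4]
width: 0.0847
gripper_force: 0.0
```

Emit:
drive_tool([
  [[0, 0, 0], [-2, 2, 0], 8.5],
  [[0, 0, 0], [-2, 2, 0], 8.5],
  [[0, 0, 0], [-2, 2, 0], 8.5],
  [[0, 0, 0], [-1.5, 2, 0], 8.5],
  [[0, 0, 0], [-1.0, 1, 0], 8.5],
  [[0, 0, 0], [-0.7, 0.5, 0], 8.5],
  [[0, 0, 0], [0, 0, 0], 8.5],
  [[0, 0, 0], [0, 0, 0], 8.5],
])

```text
clock: 23.58
position: [0.4054, 0.229, 0.1364]
ee_rot: [0.0, 0.203, 0.979, -0.0]
contact_force: [1.0, 0.3, 0.4]
width: 0.0852
gripper_force: 0.0
```

```bash
python3 - <<'E'
from h import *
a=snap("top","t6.png");b=snap("side","s6.png");print(manip.get_state()['position'])
def ext(im,nm,z,f):
    x,y=map(int,proj(nm,(.506,.114,z)));w=14;S=6
    p=cv2.resize(im[y-w:y+w+1,x-w:x+w+1].astype(np.float32),None,fx=S,fy=S,interpolation=cv2.INTER_CUBIC)
    m=f(p[...,0],p[...,1],p[...,2]).astype(np.uint8);n,l,s,c=cv2.connectedComponentsWithStats(m);k=1+s[1:,4].argmax();return (s[k,:4]/S+[x-w,y-w,0,0]).round(1),(c[k]/S+[x-w,y-w]).round(2),s[k,4]/S/S
blue=lambda r,g,b:b-r>15
grey=lambda r,g,b:((r-b<25)&(g>95))|(b-r>15)
q=ext(a,"top",.055,blue);print('mag top',q,onz("top",q[1]-.4,.055));q=ext(a,"top",.022,grey);print('cap top',q,onz("top",q[1]-.4,.022))
q=ext(b,"side",.05,blue);print('mag side',q);
for r in range(194,214,2): print(r,[int(v) for v in b[r,278:310,0]-0],)
print([proj("side",(.506,.114,z)).round(1) for z in(.004,.012,.022,.046,.055)])
E
```

```text
[0.40539176 0.22899756 0.13630192]
mag top (array([280.8, 207.8,  10.3,  10.7]), array([285.87, 213.09]), np.float64(85.3611111111111)) [0.50710539 0.11391017 0.055     ]
cap top (array([276.8, 206.5,  20.5,  18.8]), array([287.13, 216.16]), np.float64(283.69444444444446)) [0.50169483 0.11316572 0.022     ]
mag side (array([286.5, 192.3,  12.7,   6.8]), array([293.16, 195.73]), np.float64(61.94444444444445))
194 [95, 101, 109, 112, 115, 118, 117, 120, 121, 105, 62, 46, 48, 49, 49, 51, 49, 50, 49, 48, 40, 69, 102, 98, 98, 99, 100, 100, 99, 84, 54, 41]
196 [97, 98, 107, 113, 116, 117, 116, 129, 157, 138, 56, 41, 46, 51, 51, 50, 50, 46, 42, 37, 33, 57, 89, 98, 99, 98, 97, 95, 96, 94, 94, 95]
198 [101, 102, 94, 92, 102, 106, 114, 144, 172, 173, 150, 100, 83, 75, 68, 66, 74, 84, 87, 88, 119, 142, 98, 90, 100, 98, 98, 97, 97, 97, 97, 98]
200 [99, 101, 100, 101, 100, 99, 96, 113, 137, 150, 170, 200, 222, 216, 189, 172, 156, 142, 129, 105, 91, 84, 82, 91, 101, 101, 99, 97, 99, 96, 96, 93]
202 [98, 99, 98, 96, 99, 120, 147, 145, 138, 145, 147, 148, 147, 144, 142, 137, 129, 120, 110, 100, 91, 
[... 244 characters left out ...]
, 165, 161, 153, 150, 146, 148, 144, 139, 133, 128, 124, 120, 127, 138, 151, 170, 160, 135, 103, 80, 49, 46, 46, 41, 116]
208 [43, 43, 44, 44, 124, 174, 158, 163, 174, 173, 171, 173, 173, 173, 174, 171, 167, 163, 161, 152, 136, 117, 101, 90, 102, 111, 91, 47, 42, 54, 50, 45]
210 [45, 45, 46, 40, 117, 185, 188, 191, 193, 196, 198, 184, 164, 163, 162, 156, 160, 169, 167, 158, 138, 121, 117, 115, 111, 111, 94, 54, 33, 41, 49, 46]
212 [48, 46, 45, 42, 84, 146, 179, 189, 190, 193, 192, 187, 185, 185, 183, 181, 176, 167, 160, 153, 142, 165, 196, 201, 182, 111, 68, 30, 39, 43, 43, 43]
[array([293.6, 210.9]), array([293.5, 208.3]), array([293.4, 205.1]), array([293. , 197.2]), array([292.9, 194.2])]
```

Emit:
drive_tool([
  [[0, 0, 0], [-0.24, -0.05, -2], 8.5],
  [[0, 0, 0], [0, 0, -3], 8.5],
  [[0, 0, 0], [0, 0, -3], 8.5],
  [[0, 0, 0], [0, 0, -2], 8.5],
  [[0, 0, 0], [0, 0, -1], 8.5],
  [[0, 0, 0], [0, 0, 0], 7],
  [[0, 0, 0], [0, 0, 0], 6],
  [[0, 0, 0], [0, 0, 0], 5],
], force=30)

```text
clock: 24.68
position: [0.4031, 0.2291, 0.0271]
ee_rot: [0.001, 0.202, 0.979, 0.001]
contact_force: [0.7, -0.2, -0.0]
width: 0.0502
gripper_force: 0.0
```

Emit:
drive_tool([
  [[0, 0, 0], [0, 0, 0], 4.3],
  [[0, 0, 0], [0, 0, 0], 4.3],
  [[0, 0, 0], [0, 0, 0], 4.3],
  [[0, 0, 0], [0, 0, 0], 4.3],
])

```text
clock: 25.18
position: [0.4031, 0.2291, 0.0273]
ee_rot: [0.001, 0.202, 0.979, 0.001]
contact_force: [-0.3, -0.1, 6.5]
width: 0.0468
gripper_force: 30.5
```

```bash
python3 - <<'E'
from h import *
b=snap("side","s7.png");s=manip.get_state();T=s['position'];print(T.round(4),s['contact_force'].round(1))
print([proj("side",(T[0],T[1],z)).round(1) for z in(.002,.03)])
for r in range(188,216,2): print(r,[int(v) for v in b[r,228:266,0]],)
E
```

```text
[0.4031 0.2291 0.0273] [ 0.1 -0.3  5.9]
[array([245.5, 204.9]), array([244.7, 196.2])]
188 [208, 208, 208, 207, 206, 204, 204, 207, 211, 167, 32, 37, 40, 42, 43, 44, 44, 41, 40, 39, 51, 76, 89, 83, 105, 168, 182, 112, 90, 95, 98, 100, 100, 102, 102, 102, 100, 101]
190 [210, 210, 212, 211, 213, 213, 212, 213, 194, 120, 37, 42, 46, 47, 46, 46, 44, 44, 43, 45, 53, 72, 91, 90, 87, 81, 132, 161, 106, 88, 95, 98, 98, 99, 102, 102, 104, 103]
192 [213, 213, 214, 207, 201, 166, 93, 94, 96, 95, 101, 131, 117, 39, 40, 41, 39, 52, 82, 134, 175, 166, 120, 86, 91, 88, 84, 150, 177, 92, 91, 94, 96, 97, 97, 101, 100, 101]
194 [94, 96, 96, 99, 99, 100, 102, 100, 117, 152, 172, 164, 123, 53, 42, 46, 49, 51, 85, 97, 76, 80, 81, 83, 81, 83, 89, 83, 130, 149, 86, 93, 95, 97, 99, 99, 101, 98]
196 [99, 100, 100, 100, 101, 100, 100, 98, 124, 168, 181, 173, 136, 69, 44, 45, 42, 46, 79, 103, 90, 91, 91, 86, 81, 82, 97, 99, 153, 181, 94, 90, 95, 96, 97, 99, 98, 99]
198 [102, 100, 100, 100, 98, 99, 98, 95, 104, 129, 146, 148, 137, 91, 43, 48, 45, 39, 74, 106, 98, 95, 90, 84, 77, 77, 87, 82, 76, 137, 164, 90, 90
[... 794 characters left out ...]
161, 155, 156, 156, 152, 137, 124, 122, 116, 113, 95, 67, 94, 118, 119, 121, 121, 119, 119, 115, 106, 157, 206, 195, 195]
210 [206, 205, 205, 205, 206, 207, 207, 207, 206, 210, 209, 209, 208, 209, 208, 206, 206, 205, 201, 199, 197, 191, 187, 186, 143, 110, 184, 195, 195, 198, 199, 197, 193, 187, 178, 181, 169, 160]
212 [209, 207, 205, 205, 203, 204, 204, 207, 208, 209, 209, 210, 209, 210, 211, 206, 195, 195, 200, 202, 196, 192, 189, 187, 161, 88, 111, 181, 192, 192, 192, 189, 185, 179, 175, 173, 179, 169]
214 [207, 207, 206, 205, 205, 203, 204, 206, 207, 208, 208, 211, 212, 212, 214, 171, 43, 45, 52, 106, 166, 193, 195, 195, 192, 189, 163, 90, 56, 119, 183, 194, 193, 188, 180, 171, 168, 178]
```

Emit:
drive_tool([
  [[0, 0, 0], [0, 0, 0.5], 4.3],
  [[0, 0, 0], [0, 0, 2], 4.3],
  [[0, 0, 0], [0, 0, 3], 4.3],
  [[0, 0, 0], [0, 0, 2.5], 4.3],
  [[0, 0, 0], [0, -1.5, 0.8], 4.3],
  [[0, 0, 0], [0, -3.5, 0.2], 4.3],
  [[0, 0, 0], [0, -5, 0], 4.3],
  [[0, 0, 0], [0, -5.5, 0], 4.3],
], force=35)

```text
clock: 26.22
position: [0.4015, 0.072, 0.1157]
ee_rot: [-0.0, 0.202, 0.979, -0.0]
contact_force: [0.4, -0.4, -0.2]
width: 0.0469
gripper_force: 36.1
```

Emit:
drive_tool([
  [[0, 0, 0], [0, -5.5, 0], 4.3],
  [[0, 0, 0], [0, -5.5, 0], 4.3],
  [[0, 0, 0], [0, -5.5, 0], 4.3],
  [[0, 0, 0], [0, -5.5, 0], 4.3],
  [[0, 0, 0], [0.3, -5, 0], 4.3],
  [[0, 0, 0], [0.3, -4, 0], 4.3],
  [[0, 0, 0], [0, -2, 0], 4.3],
  [[0, 0, 0], [0, -1, 0], 4.3],
])

```text
clock: 27.22
position: [0.4075, -0.2663, 0.1157]
ee_rot: [-0.001, 0.203, 0.979, 0.001]
contact_force: [-0.3, 0.1, -1.3]
width: 0.0467
gripper_force: 36.1
```

Emit:
drive_tool([
  [[0, 0, 0], [0, 0, 0], 4.3],
  [[0, 0, 0], [0, 0, -2], 4.3],
  [[0, 0, 0], [0, 0, -2.5], 4.3],
  [[0, 0, 0], [0, 0, -2], 4.3],
  [[0, 0, 0], [0, 0, -0.5], 4.3],
  [[0, 0, 0], [0, 0, 0], 4.3],
  [[0, 0, 0], [0, 0, 0], 4.3],
])

```text
clock: 28.1
position: [0.409, -0.2662, 0.0472]
ee_rot: [0.001, 0.202, 0.979, -0.0]
contact_force: [-0.2, -0.6, -0.5]
width: 0.0466
gripper_force: 36.1
```

```bash
python3 - <<'E'
from h import *
b=snap("side","s8.png");s=manip.get_state();T=s['position'];print(T.round(4),s['contact_force'].round(1),s['width'])
print([proj("side",(.4095,-.2655,z)).round(1) for z in(.004,.02,.05)])
for r in range(258,302,3): print(r,[int(v) for v in b[r,308:354,0]],)
E
```

```text
[ 0.409  -0.2663  0.0472] [ 0.8 -0.4  0.1] 0.04647408781116244
[array([330.9, 289.5]), array([330.9, 282.6]), array([330.8, 269.5])]
258 [158, 155, 152, 151, 153, 153, 151, 151, 152, 156, 157, 144, 90, 33, 36, 46, 53, 45, 47, 48, 42, 41, 41, 42, 42, 42, 41, 41, 40, 39, 41, 40, 41, 38, 35, 32, 33, 35, 32, 25, 125, 188, 142, 107, 113, 81]
261 [158, 156, 157, 156, 156, 157, 161, 164, 161, 159, 162, 168, 135, 38, 30, 51, 65, 58, 55, 45, 41, 42, 43, 43, 46, 43, 44, 41, 38, 38, 39, 38, 41, 40, 37, 36, 35, 33, 32, 37, 71, 98, 97, 100, 100, 101]
264 [163, 161, 158, 156, 153, 155, 156, 158, 158, 156, 158, 158, 160, 166, 167, 168, 170, 142, 56, 41, 41, 41, 42, 41, 41, 41, 42, 42, 42, 43, 44, 41, 42, 39, 37, 36, 43, 57, 80, 98, 94, 93, 96, 98, 101, 102]
267 [166, 160, 161, 160, 161, 161, 159, 152, 146, 144, 147, 161, 167, 166, 167, 167, 169, 170, 146, 76, 36, 40, 42, 46, 45, 46, 46, 46, 45, 42, 41, 39, 43, 61, 82, 88, 98, 101, 99, 101, 100, 100, 98, 95, 111, 115]
270 [189, 187, 181, 176, 171, 167, 166, 166, 166, 164, 145, 148, 179, 178, 169, 168, 168, 167, 159, 142, 128, 74, 43, 45, 43, 41, 42,
[... 1505 characters left out ...]
9, 40, 39, 38, 39, 39, 40, 38, 39, 37, 55, 88, 98, 96, 99, 96, 93]
294 [208, 207, 205, 204, 203, 203, 208, 170, 47, 42, 46, 46, 49, 48, 47, 48, 47, 46, 47, 47, 47, 47, 44, 41, 41, 39, 41, 41, 42, 41, 42, 41, 43, 42, 41, 41, 39, 36, 53, 78, 89, 90, 92, 94, 95, 94]
297 [205, 206, 206, 208, 211, 210, 207, 207, 211, 202, 146, 64, 44, 43, 45, 46, 45, 45, 46, 46, 47, 45, 46, 46, 46, 46, 47, 47, 48, 48, 47, 46, 43, 40, 44, 67, 133, 179, 177, 178, 180, 185, 194, 200, 204, 203]
300 [208, 208, 207, 207, 206, 208, 208, 208, 207, 204, 206, 207, 210, 213, 216, 204, 154, 104, 106, 106, 95, 79, 79, 78, 77, 74, 83, 95, 108, 124, 135, 159, 171, 164, 165, 162, 164, 159, 161, 165, 171, 179, 185, 192, 198, 204]
```

Emit:
drive_tool([
  [[0, 0, 0], [0.05, 0.08, -0.7], 4.3],
  [[0, 0, 0], [0, 0, -0.5], 4.3],
  [[0, 0, 0], [0, 0, -0.3], 4.3],
  [[0, 0, 0], [0, 0, -0.1], 4.3],
  [[0, 0, 0], [0, 0, -0.1], 4.3],
  [[0, 0, 0], [0, 0, 0], 4.3],
  [[0, 0, 0], [0, 0, 0], 4.3],
])

```text
clock: 29.02
position: [0.4087, -0.2652, 0.0313]
ee_rot: [-0.0, 0.202, 0.979, 0.0]
contact_force: [-4.9, 2.4, 19.8]
width: 0.0466
gripper_force: 38.2
```

Emit:
drive_tool([
  [[0, 0, 0], [0, 0, 0.1], 4.9],
  [[0, 0, 0], [0, 0, 0], 5.4],
  [[0, 0, 0], [0, 0, 0], 6.5],
  [[0, 0, 0], [0, 0, 1.5], 6.5],
  [[0, 0, 0], [0, 0, 3], 6.5],
  [[0, 0, 0], [0, 0, 3], 6.5],
  [[0, 0, 0], [1, -0.5, 1.0], 6.5],
  [[0, 0, 0], [2.5, -2, 0], 6.5],
])

```text
clock: 30.02
position: [0.4442, -0.2901, 0.1157]
ee_rot: [0.0, 0.202, 0.979, 0.0]
contact_force: [-0.6, 0.4, -0.0]
width: 0.065
gripper_force: 0.0
```

Emit:
drive_tool([
  [[0, 0, 0], [3.5, -2.5, 0], 6.5],
  [[0, 0, 0], [3.5, -2.2, 0], 6.5],
  [[0, 0, 0], [2.5, -1.5, 0], 6.5],
  [[0, 0, 0], [1.4, -0.8, 0], 6.5],
  [[0, 0, 0], [0.2, -0.2, 0], 6.5],
  [[0, 0, 0], [0, 0, 0], 6.5],
  [[0, 0, 0], [0, 0, 0], 6.5],
])

```text
clock: 30.9
position: [0.5542, -0.3618, 0.1151]
ee_rot: [-0.0, 0.203, 0.979, 0.0]
contact_force: [0.8, -0.5, 0.6]
width: 0.0651
gripper_force: 0.0
```

```bash
python3 - <<'E'
from h import *
a=snap("top","t9.png");b=snap("side","s9.png");print(manip.get_state()['position'].round(4))
for z in (.004,.02,.04): print(proj("side",(.41,-.2655,z)).round(1),proj("top",(.41,-.2655,z)).round(1))
print('side');
for r in range(264,294,3): print(r,[int(v) for v in b[r,310:352,0]],)
print('top R')
for r in range(234,260,2): print(r,[int(v) for v in a[r,390:420,0]],)
E
```

```text
[ 0.5544 -0.362   0.1154]
[331.1 289.4] [405.2 246.2]
[331.1 282.6] [406.3 246. ]
[331.1 273.9] [407.7 245.7]
side
264 [160, 157, 154, 156, 159, 161, 159, 158, 160, 160, 161, 165, 142, 81, 54, 40, 40, 43, 42, 44, 42, 45, 43, 45, 42, 44, 43, 44, 42, 43, 42, 40, 38, 38, 66, 113, 167, 202, 196, 196, 199, 204]
267 [162, 162, 161, 162, 160, 154, 149, 145, 144, 145, 151, 154, 155, 157, 159, 164, 168, 170, 158, 141, 130, 114, 108, 94, 92, 107, 120, 118, 133, 173, 215, 213, 211, 207, 207, 206, 207, 209, 209, 206, 203, 202]
270 [182, 176, 172, 168, 167, 167, 166, 164, 161, 159, 157, 161, 168, 167, 168, 170, 170, 168, 167, 164, 166, 167, 168, 167, 167, 167, 167, 165, 164, 173, 191, 205, 206, 206, 207, 208, 206, 207, 205, 200, 199, 200]
273 [192, 190, 188, 183, 177, 175, 178, 179, 172, 166, 168, 167, 168, 170, 169, 168, 168, 165, 165, 166, 167, 167, 167, 167, 169, 170, 168, 169, 170, 168, 171, 157, 152, 191, 210, 209, 205, 206, 206, 206, 206, 206]
276 [204, 202, 202, 201, 201, 201, 200, 203, 183, 158, 174, 169, 169, 170, 170, 168, 168, 167, 166, 167, 167, 166, 167, 169, 168, 168, 169, 169, 170,
[... 2290 characters left out ...]
, 75, 75, 99, 141, 147, 92, 47, 73, 96, 87, 101, 132, 148, 151, 155, 155, 156, 153, 154, 150, 152, 153, 150, 146, 158, 164, 163, 163, 161]
252 [87, 85, 77, 75, 73, 86, 92, 59, 43, 77, 105, 100, 96, 113, 134, 151, 151, 154, 157, 154, 152, 151, 136, 113, 131, 161, 178, 176, 178, 172]
254 [96, 95, 87, 85, 81, 75, 72, 63, 52, 42, 38, 53, 67, 86, 101, 108, 119, 130, 131, 108, 93, 89, 114, 164, 180, 177, 180, 180, 176, 144]
256 [99, 97, 97, 91, 88, 83, 81, 81, 74, 71, 63, 71, 66, 72, 76, 73, 68, 71, 95, 104, 133, 168, 181, 188, 185, 183, 181, 176, 146, 88]
258 [110, 105, 105, 100, 97, 96, 89, 89, 84, 78, 76, 70, 74, 101, 137, 163, 173, 179, 183, 181, 184, 184, 182, 182, 180, 182, 178, 146, 92, 55]
```

Emit:
drive_tool([
  [[0, 0, 0], [0.06, -0.05, -2], 6.5],
  [[0, 0, 0], [0, 0, -3], 6.5],
  [[0, 0, 0], [0, 0, -2.5], 6.5],
  [[0, 0, 0], [0, 0, -1.5], 6.5],
  [[0, 0, 0], [0, 0, -0.3], 6.5],
  [[0, 0, 0], [0, 0, 0], 5],
  [[0, 0, 0], [0, 0, 0], 4],
  [[0, 0, 0], [0, 0, 0], 3.4],
], force=25)

```text
clock: 32.0
position: [0.556, -0.3631, 0.0232]
ee_rot: [0.001, 0.202, 0.979, -0.0]
contact_force: [-0.4, 0.8, -0.2]
width: 0.0339
gripper_force: 0.0
```

Emit:
drive_tool([
  [[0, 0, 0], [0, 0, 0], 2.8],
  [[0, 0, 0], [0, 0, 0], 2.8],
  [[0, 0, 0], [0, 0, 0], 2.8],
  [[0, 0, 0], [0, 0, 0], 2.8],
])

```text
clock: 32.5
position: [0.556, -0.3632, 0.0233]
ee_rot: [0.001, 0.202, 0.979, -0.0]
contact_force: [0.0, 0.4, 5.3]
width: 0.0321
gripper_force: 25.0
```

```bash
python3 - <<'E'
from h import *
b=snap("side","s10.png");s=manip.get_state();T=s['position'];print(T.round(4),s['contact_force'].round(1),s['width'])
print([proj("side",(T[0],T[1],z)).round(1) for z in(.002,.026)])
for r in range(278,304,2): print(r,[int(v) for v in b[r,404:440,0]],)
E
```

```text
[ 0.556  -0.3632  0.0233] [-0.3  0.1  6. ] 0.03194238771308093
[array([422. , 294.3]), array([423. , 283.8])]
278 [141, 146, 150, 152, 156, 162, 168, 172, 176, 171, 128, 52, 39, 52, 67, 64, 65, 56, 30, 30, 32, 32, 32, 30, 30, 28, 29, 29, 29, 29, 29, 30, 28, 26, 25, 26]
280 [141, 145, 148, 152, 156, 158, 159, 163, 169, 153, 123, 124, 137, 135, 134, 134, 122, 89, 76, 75, 48, 31, 32, 31, 31, 28, 29, 30, 30, 29, 27, 29, 28, 24, 25, 25]
282 [147, 152, 156, 160, 162, 160, 163, 167, 161, 140, 128, 131, 133, 133, 132, 132, 120, 94, 101, 109, 71, 24, 30, 28, 28, 28, 30, 28, 28, 37, 49, 53, 55, 52, 58, 57]
284 [145, 151, 156, 160, 164, 169, 173, 177, 150, 110, 137, 137, 132, 130, 130, 133, 117, 86, 104, 107, 70, 28, 34, 33, 30, 30, 29, 30, 33, 59, 81, 79, 81, 82, 80, 82]
286 [155, 157, 159, 164, 167, 170, 176, 180, 149, 81, 104, 133, 150, 156, 153, 149, 126, 84, 108, 107, 69, 28, 34, 34, 31, 29, 30, 30, 33, 59, 80, 78, 77, 79, 80, 81]
288 [170, 169, 168, 168, 169, 171, 175, 168, 126, 85, 96, 107, 111, 111, 121, 156, 144, 82, 113, 97, 49, 33, 34, 35, 32, 29, 29, 29, 47, 72, 73, 73, 73, 73, 74, 
[... 493 characters left out ...]
59, 61]
296 [173, 172, 173, 173, 174, 175, 178, 165, 132, 122, 129, 121, 116, 115, 117, 117, 115, 109, 105, 110, 101, 84, 82, 79, 80, 77, 75, 68, 62, 62, 62, 62, 63, 62, 63, 62]
298 [168, 169, 172, 173, 173, 174, 173, 172, 177, 164, 130, 118, 132, 145, 142, 136, 132, 127, 113, 83, 71, 77, 76, 72, 72, 66, 61, 61, 61, 59, 61, 61, 62, 59, 60, 58]
300 [163, 162, 163, 164, 166, 167, 170, 171, 171, 170, 172, 175, 176, 170, 143, 124, 122, 116, 120, 114, 102, 93, 92, 89, 89, 89, 75, 68, 81, 81, 72, 58, 56, 57, 54, 66]
302 [156, 152, 148, 147, 148, 150, 154, 157, 159, 163, 165, 167, 171, 173, 174, 174, 174, 172, 170, 168, 166, 163, 160, 156, 153, 151, 153, 151, 146, 143, 141, 139, 138, 137, 138, 137]
```

Emit:
drive_tool([
  [[0, 0, 0], [0, 0, 0.5], 2.8],
  [[0, 0, 0], [0, 0, 2], 2.8],
  [[0, 0, 0], [0, 0, 3], 2.8],
  [[0, 0, 0], [0, 0, 2], 2.8],
  [[0, 0, 0], [0, 0, 0.7], 2.8],
  [[0, 0, 0], [-1.5, 1, 0], 2.8],
  [[0, 0, 0], [-3, 2, 0], 2.8],
  [[0, 0, 0], [-4, 2.7, 0], 2.8],
])

```text
clock: 33.55
position: [0.4698, -0.3054, 0.1032]
ee_rot: [-0.0, 0.202, 0.979, 0.0]
contact_force: [-0.0, -0.3, -0.1]
width: 0.0321
gripper_force: 24.9
```

Emit:
drive_tool([
  [[0, 0, 0], [-3.6, 2.4, 0], 2.8],
  [[0, 0, 0], [-1.8, 1.2, 0], 2.8],
  [[0, 0, 0], [-0.7, 0.45, 0], 2.8],
  [[0, 0, 0], [0, 0, 0], 2.8],
  [[0, 0, 0], [0, 0, -1.2], 2.8],
  [[0, 0, 0], [0, 0, -0.8], 2.8],
  [[0, 0, 0], [0, 0, 0], 2.8],
  [[0, 0, 0], [0, 0, 0], 2.8],
])

```text
clock: 34.55
position: [0.4097, -0.2654, 0.0841]
ee_rot: [-0.0, 0.202, 0.979, 0.0]
contact_force: [-0.2, -0.2, -0.4]
width: 0.0319
gripper_force: 24.9
```

```bash
python3 - <<'E'
from h import *
b=snap("side","s11.png");s=manip.get_state();T=s['position'];print(T.round(4),s['contact_force'].round(1),s['width'])
print([proj("side",(.4087,-.2652,z)).round(1) for z in(.03,.06,.08)])
for r in range(240,286,2): print(r,[f"{v[0]}" if v[0]-v[2]<25 else '..' for v in b[r,314:350].astype(int)])
E
```

```text
[ 0.4098 -0.2655  0.0843] [-0.3  0.2  0.5] 0.03191198119775951
[array([330.4, 278.3]), array([330.4, 265.1]), array([330.3, 256. ])]
240 ['..', '..', '..', '..', '..', '..', '..', '..', '..', '..', '..', '35', '43', '42', '39', '40', '39', '39', '39', '39', '38', '39', '39', '39', '39', '38', '29', '103', '..', '..', '..', '..', '..', '..', '..', '..']
242 ['..', '..', '..', '..', '..', '..', '..', '..', '..', '..', '..', '35', '42', '42', '40', '40', '40', '40', '42', '43', '40', '37', '35', '36', '38', '37', '28', '..', '..', '..', '..', '..', '..', '..', '..', '..']
244 ['..', '..', '..', '..', '..', '..', '..', '..', '..', '..', '152', '39', '47', '42', '41', '40', '39', '40', '40', '41', '40', '40', '40', '39', '38', '38', '28', '..', '..', '..', '..', '..', '..', '..', '..', '..']
246 ['..', '..', '..', '..', '..', '..', '..', '..', '..', '..', '140', '34', '45', '48', '40', '41', '42', '45', '44', '44', '44', '43', '42', '44', '40', '36', '31', '107', '..', '..', '..', '..', '..', '..', '..', '..']
248 ['..', '..', '..', '..', '..', '..', '..', '..', '..', '..', '139', '90', '
[... 3709 characters left out ...]
 '..', '122', '136', '143', '150', '171', '200', '217', '221', '216', '198', '194', '190', '185', '179', '176', '175', '173', '170', '154', '117', '94', '89', '86', '81', '86', '98', '100', '102', '102', '100', '101']
282 ['..', '..', '..', '..', '..', '122', '137', '142', '144', '148', '151', '148', '146', '147', '144', '142', '141', '137', '137', '132', '128', '124', '120', '114', '106', '97', '91', '88', '84', '88', '96', '95', '96', '98', '98', '100']
284 ['..', '..', '..', '..', '86', '126', '136', '143', '147', '148', '150', '150', '149', '150', '150', '147', '144', '140', '137', '135', '130', '126', '120', '111', '104', '97', '92', '87', '70', '45', '66', '93', '96', '95', '91', '91']
```

```bash
python3 - <<'E'
import cv2
b=cv2.imread('pics/s11.png')[:,:,::-1]
for r in range(257,270,1): print(r,[tuple(map(int,v)) for v in b[r,317:325]],'|',[tuple(map(int,v)) for v in b[r,336:342]])
b=cv2.imread('pics/s9.png')[:,:,::-1]
print('desk before')
for r in range(257,268,4): print(r,[tuple(map(int,v)) for v in b[r,317:325]])
E
```

```text
257 [(157, 151, 131), (156, 149, 129), (150, 146, 128), (123, 143, 131), (106, 138, 135), (136, 143, 140), (142, 149, 147), (143, 152, 150)] | [(53, 54, 52), (92, 94, 93), (87, 116, 115), (31, 112, 109), (34, 102, 99), (34, 94, 91)]
258 [(156, 149, 131), (158, 149, 132), (142, 152, 134), (104, 146, 136), (109, 136, 134), (138, 144, 141), (144, 152, 148), (146, 156, 152)] | [(60, 63, 61), (98, 102, 101), (86, 115, 113), (31, 112, 107), (36, 103, 100), (35, 93, 90)]
259 [(156, 151, 133), (160, 153, 136), (136, 148, 132), (83, 135, 128), (111, 139, 137), (140, 145, 143), (144, 152, 150), (146, 155, 151)] | [(52, 53, 51), (89, 91, 91), (87, 115, 113), (32, 110, 106), (35, 100, 98), (36, 93, 89)]
260 [(160, 154, 137), (164, 157, 138), (144, 146, 128), (98, 131, 122), (111, 140, 136), (139, 146, 142), (145, 154, 152), (145, 154, 151)] | [(51, 52, 51), (89, 91, 91), (89, 115, 115), (32, 108, 105), (36, 98, 95), (35, 93, 91)]
261 [(160, 154, 138), (161, 153, 137), (166, 156, 138), (144, 150, 137), (116, 138, 137), (138, 145, 142), (144, 152, 150), (143, 153, 150)] | [(53, 55, 53), (91, 94, 9
[... 1716 characters left out ...]
10, 197, 166), (207, 195, 166)]
269 [(157, 148, 129), (153, 145, 127), (153, 143, 127), (151, 143, 126), (155, 149, 131), (164, 163, 149), (169, 171, 162), (157, 163, 156)] | [(76, 81, 80), (100, 101, 94), (165, 155, 135), (198, 187, 159), (203, 192, 162), (208, 195, 164)]
desk before
257 [(156, 151, 131), (157, 149, 130), (153, 146, 128), (115, 157, 147), (35, 171, 169), (40, 168, 164), (42, 169, 165), (43, 155, 150)]
261 [(161, 155, 139), (163, 155, 138), (169, 156, 138), (135, 155, 141), (44, 161, 157), (40, 169, 166), (43, 168, 164), (44, 168, 164)]
265 [(155, 149, 130), (156, 152, 132), (155, 151, 132), (155, 151, 132), (157, 152, 132), (162, 151, 132), (153, 146, 129), (116, 130, 117)]
```

Emit:
drive_tool([
  [[0, 0, 0], [0.18, -0.08, 0], 2.8],
  [[0, 0, 0], [0, 0, -0.8], 2.8],
  [[0, 0, 0], [0, 0, -0.6], 2.8],
  [[0, 0, 0], [0, 0, -0.3], 2.8],
  [[0, 0, 0], [0, 0, -0.1], 2.8],
  [[0, 0, 0], [0, 0, 0], 2.8],
  [[0, 0, 0], [0, 0, 0], 2.8],
])

```text
clock: 35.48
position: [0.4115, -0.2662, 0.0665]
ee_rot: [0.0, 0.202, 0.979, -0.0]
contact_force: [0.3, 0.1, 0.4]
width: 0.0319
gripper_force: 24.9
```

```bash
python3 - <<'E'
from h import *
b=snap("side","s12.png");s=manip.get_state();T=s['position'];print(T.round(4),s['contact_force'].round(1),s['width'])
cv2.imwrite('pics/c12.png',cv2.resize(b[250:300,305:357,::-1],None,fx=12,fy=12,interpolation=cv2.INTER_CUBIC))
E
```

```text
[ 0.4115 -0.2662  0.0665] [-0.3  0.4 -0.5] 0.031932903803161834
```

View pics/c12.png

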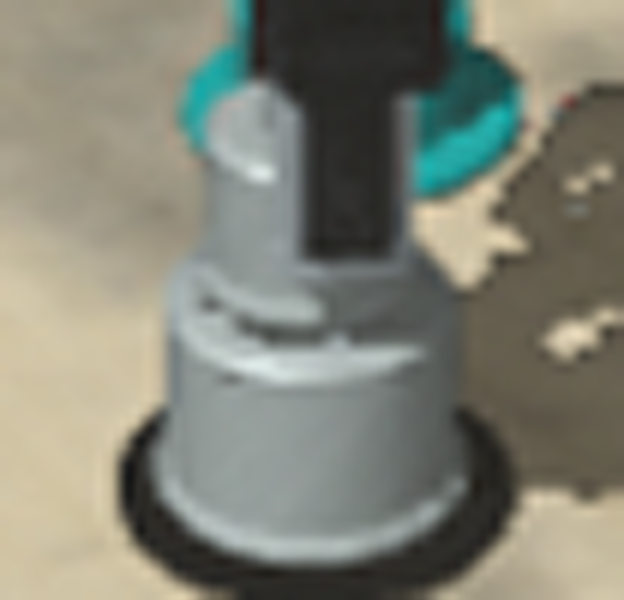

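Emit:
drive_tool([
  [[0, 0, 0], [0.08, -0.04, 0], 2.8],
  [[0, 0, 0], [0, 0, -0.2], 2.8],
  [[0, 0, 0], [0, 0, -0.1], 2.8],
  [[0, 0, 0], [0, 0, 0], 2.8],
  [[0, 0, 0], [0, 0, 0], 2.8],
])

```text
clock: 36.15
position: [0.4121, -0.2665, 0.0633]
ee_rot: [-0.0, 0.202, 0.979, 0.0]
contact_force: [-0.5, 0.4, 0.9]
width: 0.0316
gripper_force: 24.9
```

Emit:
drive_tool([
  [[0, 0, 0], [0, 0, -0.1], 2.8],
  [[0, 0, 0], [0, 0, 0], 2.8],
])

```text
clock: 36.4
position: [0.4121, -0.2665, 0.0633]
ee_rot: [0.0, 0.202, 0.979, -0.0]
contact_force: [-1.5, 1.4, 8.5]
width: 0.032
gripper_force: 25.6
```

Contact; release, rise clear, check numerically.

Emit:
drive_tool([
  [[0, 0, 0], [0, 0, 0], 3.5],
  [[0, 0, 0], [0, 0, 0], 4.2],
  [[0, 0, 0], [0, 0, 0], 5.5],
  [[0, 0, 0], [0, 0, 1], 6.5],
  [[0, 0, 0], [0, 0, 2.5], 6.5],
  [[0, 0, 0], [0, 0, 3], 6.5],
  [[0, 0, 0], [-2, 3, 3], 6.5],
  [[0, 0, 0], [-3, 5, 2], 6.5],
])

```text
clock: 37.4
position: [0.3633, -0.1874, 0.1794]
ee_rot: [0.002, 0.203, 0.979, -0.001]
contact_force: [0.3, 1.0, 0.9]
width: 0.065
gripper_force: 0.0
```

Emit:
drive_tool([
  [[0, 0, 0], [-3, 5, 2], 6.5],
  [[0, 0, 0], [-2, 5, 0], 6.5],
  [[0, 0, 0], [0, 5, 0], 6.5],
  [[0, 0, 0], [0, 3, 0], 6.5],
  [[0, 0, 0], [0, 0, 0], 6.5],
  [[0, 0, 0], [0, 0, 0], 6.5],
])

```text
clock: 38.15
position: [0.3124, -0.0069, 0.1977]
ee_rot: [0.001, 0.202, 0.979, -0.0]
contact_force: [-0.8, -0.8, 0.4]
width: 0.0652
gripper_force: 0.0
```

```bash
python3 - <<'E'
from h import *
a=snap("top","t13.png");b=snap("side","s13.png");print(manip.get_state()['position'].round(4))
# side: subpixel left/right edges of each body by largest saturation change per row
sat=(b[...,0].astype(float)-b[...,2])
for r in list(range(252,296,3)): print(r,''.join('#' if -25<v<12 else ('t' if v<=-25 else '.') for v in sat[r,308:354]),[int(v) for v in b[r,318:345,0]])
print('top')
for r in range(228,262): print(r,''.join('k' if max(v)<75 else ('#' if v[0]-v[2]<12 else '.') for v in a[r,388:426].astype(int)))
for z in(.004,.04,.068): print(z,proj("side",(.409,-.2652,z)).round(1),proj("top",(.409,-.2652,z)).round(1))
E
```

```text
[ 0.3124 -0.0073  0.1975]
252 ................tttttttttttttttttttt.......... [157, 158, 162, 163, 164, 152, 96, 36, 41, 43, 41, 42, 42, 40, 40, 41, 42, 40, 41, 42, 41, 43, 42, 41, 38, 44, 145]
255 .............#tttttttttttttttttttttttt#....... [155, 156, 157, 129, 64, 36, 40, 40, 40, 41, 40, 41, 46, 56, 55, 49, 44, 43, 42, 42, 41, 40, 42, 40, 39, 39, 37]
258 ............ttttttt########tttttttttttttt..... [159, 146, 90, 36, 39, 44, 64, 95, 126, 156, 174, 172, 172, 170, 173, 175, 164, 127, 83, 55, 36, 39, 41, 40, 41, 40, 41]
261 ............#tt################ttttttttt...... [163, 169, 135, 48, 114, 167, 166, 164, 165, 163, 163, 164, 164, 164, 165, 166, 167, 166, 165, 171, 141, 58, 39, 42, 43, 43, 43]
264 ..............#################tttttt#........ [157, 160, 161, 153, 134, 154, 179, 179, 179, 172, 168, 164, 165, 166, 167, 167, 167, 166, 159, 135, 93, 57, 39, 39, 38, 38, 68]
267 ..............#################............... [143, 146, 151, 147, 129, 131, 141, 144, 145, 143, 140, 138, 136, 134, 131, 125, 114, 98, 96, 93, 94, 164, 217, 213, 211, 207, 207]
270 ..............##########
[... 2481 characters left out ...]
8 ........kk#k################..........
249 ........kk#################...........
250 .........kk################...........
251 .........kk################...........
252 ..........k###############............
253 ..........kkk############.............
254 ............kkk#########..............
255 ..............kkkkkkkkk...............
256 ................kkk...................
257 ......................................
258 ......................................
259 ......................................
260 ......................................
261 ......................................
0.004 [330.6 289.5] [405.1 246.5]
0.04 [330.5 273.9] [407.7 246.1]
0.068 [330.5 261.4] [409.8 245.6]
```

```bash
python3 -c "
from rig import job
print(job.sign_off())"
```

```text
the job is handed in; nothing more can be done
None
```

The job is done and handed in at about 38 s: tin, cap and magnet are stacked on the square mat and large cup then small cup on the round mat, each centred to about 1–2 mm by the camera images; nothing was moved but the five things to be stacked.

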